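Load the nail-bit steriliser and clamp its gasketed lid

TASK

Take the red-banded bit cassette out of the drainer and stand it upright in the empty bay of the steriliser, lined up with the bay. Then swing the lid down onto its gasket and turn the T-handle clockwise as far as its stop, so that the lid is drawn down tight, and let go. Leave the other cassettes and the bottle where they are.

Things in the scene. Friction and masses are not known exactly. Their poses are not given: they have to be found in the camera images.
- machine: white benchtop steriliser, fixed: 236 mm front to back, 280 mm along its hinge, 115 mm high. Origin: centre of its underside; x points from its front (latch side) to its back, y along the hinge. Open-topped steel chamber: local x -55 to +37 mm, y -100 to +100 mm, floor 45 mm above the counter, with two bays side by side along y. Hinge line at local x 60 mm, height 115 mm
- free_bay (a point): centre of the empty bay, on the chamber floor (45 mm high); axes as the machine's. 50 mm wide (y) between dividers 10 mm high. A cassette stands in it with its length along x (12 mm spare at each end: no room for fingers) and its 36 mm width along y (32 mm spare to the chamber wall on +y, 64 mm to the yellow cassette on -y)
- lid_hinge (a point): middle of the lid's hinge line, 115 mm high; axes as the machine's (the hinge line is y). Upright, the lid stands above this line; open further it leans towards the machine's +x
- lid (a joint): lid angle (rad): 0 hard down on the frame, 0.05 resting on the free gasket, 1.57 upright; starts 1.5 to 1.85, range to 1.9, stays where left (friction 0.7 N m). Steel plate 264 mm along the hinge, 185 mm hinge to free edge, 16 mm thick, 0.5 kg. The 6 mm gasket (along the chamber's front edge, 118 mm from the hinge) pushes back 5 N per mm: only the latch holds it down
- lid_edge (a point): point on the lid's outer face, mid-width, 165 mm from the hinge line (20 mm from the free edge), 18 mm above the hinge line when shut; moves with the lid. z: outward normal of the lid (up when shut), x: from free edge to hinge, y along the hinge
- latch (a joint): turn of the T-handle (rad), clockwise seen from outside the lid: 0 loose, 2.6 at its stop (150 degrees). Starts at 0 to 0.3, where the pawl under the lid drops freely into the frame. With the lid on its gasket the pawl slips under the keeper from 0.9 on and draws the lid down to about 0.01 rad at the stop. Takes up to 0.3 N m, stays where left. Turned past 0.8 with the lid open it blocks the lid
- latch_grip (a point): centre of the black T-handle bar, which stands on a stem on the lid's outer face, 140 mm from the hinge line. Bar 94 mm long (along this frame's x axis), 15 mm thick (y), 16 mm high; centre 36 mm above the lid's outer face; z axis outward along the turning axis. With the lid shut it is about 0.169 m above the counter
- drainer: steel drainer, fixed on the counter, 90 x 158 mm, with three lanes 44 mm wide side by side along its y axis at -48, 0 and +48 mm, floor 6 mm above the counter. Lane walls 24 mm high above the counter, outer ones 46 mm; lanes are open at both ends (along x) but for a 5 mm lip. Origin: centre of its underside
- case_red_c (a point): centre of the red-banded perforated steel bit cassette to be sterilised, a closed box 68 mm (x) x 36 mm (y) x 60 mm (z), 0.2 kg, standing in one of the drainer's lanes (any) with its length along the lane; 12 mm gap to each neighbouring cassette
- case_blue_c (a point): centre of the blue-banded cassette, same size, in another lane of the drainer; leave alone
- case_green_c (a point): centre of the green-banded cassette, same size, in the remaining lane of the drainer; leave alone
- case_yellow_c (a point): centre of the yellow-banded cassette, same size, already standing in the other bay of the steriliser; leave alone
- bottle_c (a point): centre of a pale blue dispenser bottle with white cap, 62 mm in diameter, 145 mm high, standing on the counter; leave alone
There are look-alikes about, which are no part of the job. What is shaped like the part that bears case_red_c but orange is not meant.

How it is judged (in metres and radians):
On the way, in this order (a step that is already met when the one before it is completed fails the run):
1. the red cassette stands upright in the empty bay, released (x of case_red_c in the frame of free_bay between -0.015 and 0.015 m and y of case_red_c in the frame of free_bay between -0.009 and 0.009 m and z of case_red_c in the frame of free_bay below 0.035 m and angle between case_red_c's own z axis and vertical below 0.12 rad and contact force between the fingers and case_red below 0.2 N), for 0.2 s.
2. the lid is down on its gasket (value of joint lid below 0.07 rad), for 0.2 s.
At the end, for the whole second after the job is handed in: T-handle at rest within 0.25 rad of its stop (above 2.35 of 2.6), lid drawn below 0.026 rad (free gasket: 0.05), red cassette upright (0.12 rad) on the floor of the empty bay, within 15 mm of its centre across the chamber and 9 mm along it (value of joint latch above 2.35 rad and value of joint lid below 0.026 rad and x of case_red_c in the frame of free_bay between -0.015 and 0.015 m and y of case_red_c in the frame of free_bay between -0.009 and 0.009 m and z of case_red_c in the frame of free_bay below 0.035 m and angle between case_red_c's own z axis and vertical below 0.12 rad and velocity of joint latch between -0.05 and 0.05 rad/s); the robot touches nothing.
It fails at once if a cassette in the drainer is shoved out of place or toppled (distance of any of case_blue_c, case_green_c from where it was at the start of the episode above 0.02 m or angle between any of case_blue_c, case_green_c's own z axis and vertical above 0.35 rad).
It fails at once if the cassette already in the steriliser is shoved out of place (distance of case_yellow_c from where it was at the start of the episode above 0.02 m or angle between case_yellow_c's own z axis and vertical above 0.35 rad).
It fails at once if the bottle is shoved or toppled (distance of bottle_c from where it was at the start of the episode above 0.02 m or angle between bottle_c's own z axis and vertical above 0.35 rad).
It also fails if it takes over 72 s, if anything falls off the work surface, if the arm or the gripper's body presses on something with over 40 N, if the wrist force passes 120 N, or if a joint passes its speed limit or range.

ROBOT

A 6-joint arm with a two-finger parallel gripper is mounted at the origin on the work surface. World frame = base frame: x ahead of the robot, y to its left, z up, the work surface at z = 0. Lengths are in m, angles in degrees, forces in N, time in s.
With the tool pointing down it reaches from about 0.375 to 0.9 m from the base axis. Payload 3.1 kg.
Tool frame: the origin (TCP) lies at the very end of the fingers, on their centre line; the grasp point (between the pads) lies 19 mm behind it; z points along the fingers, y is the line along which they close (so a half turn about z gives the same grasp; the last joint's range is limited). The gripper opens to 87 mm and grips with 3 to 60 N. Pads are 19 mm wide; open, the fingers measure 117 mm over their backs; the gripper's body (75 mm by 190 mm) begins 51 mm behind the grasp point.
Start: joints at [-83.165, 30.224, 82.088, -0, 67.689, -10.227], TCP at [0.183, -0.597, 0.198] pointing down, gripper open.
Joint ranges: [-176.69, 176.69], [-43.24, 126.21], [12.49, 139.97], [-82, 262], [0, 151.66], [-163.58, 163.58]. Speed limits (degrees/s): [159.86, 159.86, 180, 180, 180, 180].

INTERFACE

Orientations are given as a 3x3 rotation matrix whose columns are the frame's x, y, z axes.
In Python, from rig import bot gives the robot as it stands.
- The arm moves only by the tool move_arm, never from a script. Its argument "increments" is a list of rows, each an object with "xyz": the shift along the tool's x, y, z in mm, a list of three; "roll": the turn about the tool's z in rad; "grip": the opening in per cent of the stroke, from 0 (shut) to 100 (fully open). A call has 1 to 5 rows; each row shifts and turns the commanded pose from where the row before left it, along the tool's axes as they then stand; what a row does not reach is not made up. A row lasts 1/12 s, in which the tool goes at most 41.7 mm and 7.16 degrees, less where a joint would pass 70% of its speed; a pose out of reach is approached as far as the arm can. A call is refused whole if a number of a shift passes 41.7 or a number of a turn 0.125, either way. A call with a gripper value outside its range is refused whole. The fingers move at their own pace and stop on an object; the grip force is fixed at half the most. Time passes only in rows, so rows that do not move let the fingers close. It gives the time, the measured TCP pose, the force, the opening and the grip force at its end, in the units of the state.
- bot.read_state(): the state, without advancing time (a new reading comes with each control period).
- bot.capture(name): name is "side" or "top"; returns (picture, depth): 420x560x3 uint8, red, green, blue; 420x560 float32, m along the optical axis (not along the pixel's ray), 0 where there is no reading.
- bot.camera_model(name): a dict with "intrinsics" (3x3 intrinsics, pixels), "D" ([k1, k2, p1, p2, k3] as OpenCV has them; the pictures are not rectified), "rvec" (rotation vector, rad) and "tvec" (3), from world to camera coordinates, as OpenCV has them. Camera axes: x right, y down, z forward; pixel columns grow to the right and rows downward; lengths in m; the calibration is good to about 2 mm. A picture is of the moment at which its call begins. camera_model takes no time and is no camera call.
- bot.hand_in(): hands the job in; it is judged then, once.
Trained networks look in the newest picture that a camera, given by its name, has taken for a name from the list of things; names that differ only in an ending like _2 or _b are one class to them, and where a whole thing is asked for, a point or a joint stands for the part that bears it (a point fixed in the world has none). Each returns a list of dicts, best first, with "conf" (0 to 1); they miss things now and then, are a little off and sometimes report something else, mostly with a low value. They report only what shows in the picture. A call takes as long as a camera call. They do not tell look-alikes from the thing itself.
- bot.spot_in(label, camera): "at" ([x, y, z] in m, in the coordinates of the camera as it stood for that picture, good to about 4 mm: the middle of the surface that is visible of it).
- bot.trace(label, camera): "mask" (420x560 bool, what is visible of it).
The state is a dict: "time_s": time; "joint_positions": joint angles; "qvel": joint speeds; "tau": joint torques, N m; "position": TCP position; "tcp_rot": TCP orientation; "force": force on the tool from outside, world axes, zero at the start; "moment": the same for the moment, N m; "opening": opening from 0.0 (shut) to 1.0 (fully open); "grasp_force": force on a finger pad.
Only numpy, scipy, OpenCV 4.12 (cv2) and the standard library are available. Lean on these libraries where they do the work, as an engineer would, in place of code of your own. Each camera call takes 0.05 s, during which the arm holds its last target. There are 200 camera calls.

## Working session

There is one attempt and no reset: what is moved stays moved. The work goes in short steps, Python scripts to look and compute and a tool call to move; the robot and the scene stay as the last step left them, time stands still between calls to the robot, and variables do not carry over. Pictures are saved under pics/ and viewed, at most 10 in all, crops included, and the job is handed in when it is done.

Besides the shell and the picture viewer there is one more tool, called after "Request:" as name(argument=value, ...) on one line, values as JSON. move_arm: Moves the arm, as the interface text tells. Its arguments: {"type":"object","properties":{"increments":{"type":"array"}},"required":["increments"]}

```bash
mkdir -p pics
cat > h.py <<'E'
import numpy as np, cv2
from rig import bot
def cam(n):
    m=bot.camera_model(n); R=cv2.Rodrigues(np.array(m["rvec"],float))[0]
    return np.array(m["intrinsics"],float),np.array(m["D"],float),R,np.array(m["tvec"],float).ravel()
def c2w(n,p):
    K,D,R,t=cam(n); return R.T@(np.array(p)-t)
def cloud(n,depth,mask):
    K,D,R,t=cam(n); v,u=np.nonzero(mask&(depth>0))
    q=cv2.undistortPoints(np.stack([u,v],1).astype(float).reshape(-1,1,2),K,D).reshape(-1,2)
    z=depth[v,u][:,None]; return (np.hstack([q*z,z])-t)@R
def proj(n,p):
    K,D,R,t=cam(n); return cv2.projectPoints(np.atleast_2d(np.array(p,float)),cv2.Rodrigues(R)[0],t,K,D)[0].reshape(-1,2)
E
python3 - <<'E'
from h import *
for n in("side","top"):
    im,d=bot.capture(n); cv2.imwrite(f"pics/{n}0.png",im[:,:,::-1]); np.save(n+"0.npy",d); np.save(n+"0im.npy",im)
    K,D,R,t=cam(n); print(n,"campos",(-R.T@t).round(3))
    for l in("machine","lid","lid_edge","latch","latch_grip","drainer","case_red_c","case_blue_c","case_green_c","case_yellow_c","bottle_c"):
        try:
            print(l,[(c2w(n,o["at"]).round(3).tolist(),proj(n,c2w(n,o["at"])).round()[0].tolist(),round(o["conf"],2)) for o in bot.spot_in(l,n)[:3]])
        except Exception as e: print(l,e)
E
```

```text
side campos [ 0.366 -0.849  0.664]
machine [([0.585, 0.223, 0.117], [260.0, 140.0], 0.89), ([0.484, -0.335, 0.064], [269.0, 297.0], 0.48)]
lid [([0.604, 0.249, 0.214], [265.0, 105.0], 0.93), ([0.643, 0.172, 0.105], [283.0, 149.0], 0.47)]
lid_edge [([0.609, 0.25, 0.217], [266.0, 104.0], 0.68), ([0.642, 0.171, 0.104], [283.0, 150.0], 0.42)]
latch [([0.609, 0.234, 0.253], [267.0, 94.0], 0.63)]
latch_grip [([0.614, 0.229, 0.255], [270.0, 94.0], 0.48)]
drainer [([0.469, -0.347, 0.013], [263.0, 321.0], 0.67)]
case_red_c [([0.489, -0.287, 0.063], [266.0, 280.0], 0.81), ([0.433, -0.456, 0.056], [256.0, 360.0], 0.55)]
case_blue_c []
case_green_c [([0.484, -0.336, 0.065], [269.0, 298.0], 0.67), ([0.623, -0.065, 0.085], [299.0, 201.0], 0.43)]
case_yellow_c [([0.644, 0.169, 0.103], [284.0, 150.0], 0.67)]
bottle_c [([0.619, -0.063, 0.085], [298.0, 201.0], 0.97)]
top campos [ 0.435 -0.096  1.37 ]
machine [([0.593, 0.219, 0.113], [171.0, 195.0], 0.95)]
lid [([0.606, 0.255, 0.252], [140.0, 181.0], 0.61), ([0.488, -0.317, 0.064], [377.0, 237.0], 0.39)]
lid_edge [([0.607, 0.257, 0.251], [139.0, 181.0], 0.58)]
latch [([0.613, 0.298, 0.252], [121.0, 178.0], 0.91)]
latch_grip [([0.613, 0.297, 0.259], [121.0, 178.0], 0.73)]
drainer [([0.481, -0.253, 0.009], [351.0, 241.0], 0.8)]
case_red_c [([0.44, -0.434, 0.061], [422.0, 256.0], 0.74), ([0.492, -0.271, 0.064], [360.0, 235.0], 0.73), ([0.617, -0.04, 0.147], [271.0, 184.0], 0.21)]
case_blue_c [([0.497, -0.224, 0.065], [342.0, 234.0], 0.75), ([0.595, 0.215, 0.116], [172.0, 194.0], 0.63), ([0.642, 0.163, 0.109], [193.0, 176.0], 0.22)]
case_green_c [([0.484, -0.319, 0.066], [378.0, 239.0], 0.97), ([0.595, 0.215, 0.115], [172.0, 194.0], 0.58)]
case_yellow_c [([0.645, 0.16, 0.11], [194.0, 175.0], 0.66)]
bottle_c [([0.617, -0.042, 0.147], [272.0, 184.0], 0.71)]
```

View pics/side0.png

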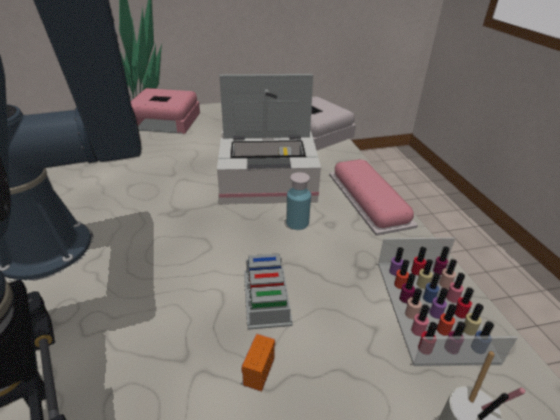

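View pics/top0.png

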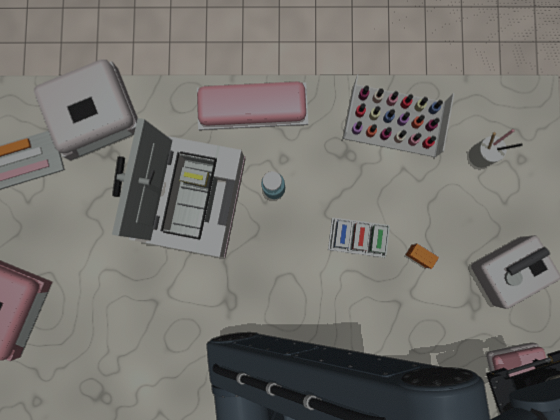

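Run:
```python
from h import *
im=np.load("top0im.npy"); d=np.load("top0.npy")
H,W=d.shape; P=np.full((H,W,3),np.nan); v,u=np.nonzero(d>0); P[v,u]=cloud("top",d,np.ones_like(d,bool))
def rect(m,name):
    m=cv2.morphologyEx(m.astype(np.uint8),cv2.MORPH_OPEN,np.ones((2,2)))
    n,L,s,c=cv2.connectedComponentsWithStats(m)
    if n<2: print(name,"none");return
    i=1+np.argmax(s[1:,4]); q=P[L==i]; r=cv2.minAreaRect((q[:,:2]*1000).astype(np.float32))
    print(name,s[i,4],np.round(r[0],1),np.round(r[1],1),round(r[2],1),"z",np.median(q[:,2]).round(4))
x,y,z=P[...,0],P[...,1],P[...,2]
box=(x>.3)&(x<.8)&(y>.0)&(y<.5)
rect(box&(z>.105)&(z<.125),"machine rim")
rect(box&(z>.03)&(z<.055),"chamber floor")
rect(box&(z>.095)&(z<.112)&(x>.6)&(y<.19)&(y>.13),"yellow?")
dr=(x>.4)&(x<.6)&(y<-.17)&(y>-.36)
rect(dr&(z>.055)&(z<.075),"cassette top biggest")
rect(dr&(z>.006)&(z<.09),"drainer all")
hs=cv2.cvtColor(im,cv2.COLOR_RGB2HSV).astype(int); S=hs[...,1]>110
for nm,a,b in(("red",172,8),("green",45,85),("blue",100,130)):
    h=hs[...,0]; k=((h>a)|(h<b)) if a>b else (h>a)&(h<b)
    m=dr&S&k; q=P[m]; c,_,_=np.linalg.svd((q-q.mean(0))[:,:2].T); 
    r=cv2.minAreaRect((q[:,:2]*1000).astype(np.float32)); print(nm,m.sum(),q.mean(0).round(4),"axis",np.degrees(np.arctan2(c[1,0],c[0,0])).round(1),r)
for l in("lid","latch","case_red_c","case_blue_c","case_green_c"):
    for o in bot.trace(l,"top")[:2]:
        m=o["mask"]; q=P[m]; q=q[~np.isnan(q[:,0])]
        r=cv2.minAreaRect((q[q[:,2]>np.median(q[:,2])-.006][:,:2]*1000).astype(np.float32))
        print(l,round(o["conf"],2),m.sum(),np.median(q,0).round(3),q.min(0).round(3),q.max(0).round(3),r)
a=cv2.resize(im[205:275,310:450],None,fx=4,fy=4,interpolation=2); b=cv2.resize(im[110:270,100:260],None,fx=3.5,fy=3.5,interpolation=2)
o=np.zeros((560,800,3),np.uint8); 
a=cv2.resize(a,(400,200)); b=cv2.resize(b,(400,400)); o=np.zeros((400,800,3),np.uint8); o[:200,:400]=a; o[:,400:]=b
si=np.load("side0im.npy"); o[200:,:400]=cv2.resize(si[50:210,180:360],(400,200)) if 0 else cv2.resize(si[60:200,190:340][:, :],(400,200))
cv2.imwrite("pics/crop.png",o[:,:,::-1])
```

```text
machine rim 4543 [600.5 171.4] [218.9 304.6] 79.4 z nan
chamber floor 1369 [560.5 177.3] [ 94.1 135. ] 77.8 z nan
yellow? 326 [641.9 159.1] [57.3 34.2] 78.3 z nan
cassette top biggest 374 [ 482.2 -325.1] [41.8 67.5] 82.3 z 0.0656
drainer all 1673 [nan nan] [0. 0.] 0.0 z nan
red 78 [ 0.4896 -0.2733  0.0654] axis 172.4 ((490.08087158203125, -267.74639892578125), (24.12143325805664, 45.98158264160156), 83.50325775146484)
green 59 [ 0.4827 -0.3217  0.0663] axis 172.9 ((483.8391418457031, -322.1506042480469), (9.03853702545166, 45.70835494995117), 81.5931625366211)
blue 73 [ 0.4962 -0.2269  0.066 ] axis 173.4 ((495.8924865722656, -226.80654907226562), (10.42885684967041, 47.42139434814453), 82.18931579589844)
lid 0.65 4683 [0.608 0.257 0.25 ] [ 0.478  0.219 -0.004] [0.741 0.389 0.305] ((611.931396484375, 271.78253173828125), (87.3766860961914, 264.00604248046875), 80.63560485839844)
lid 0.25 535 [ 0.618 -0.043  0.141] [ 0.595 -0.071 -0.004] [ 0.675 -0.005  0.153] ((626.3735961914062, -42.086631774902344), (45.98439025878906, 45.23099899291992), 0.7777636051177979)
latch 0.59 453 [0.613 0.
[... 408 characters left out ...]
] [ 0.525 -0.252  0.074] ((490.67218017578125, -272.3468322753906), (34.58870315551758, 68.06922912597656), 83.29381561279297)
case_blue_c 0.62 387 [ 0.496 -0.224  0.066] [ 0.462 -0.25   0.004] [ 0.53  -0.204  0.073] ((495.8743896484375, -225.91481018066406), (36.43339157104492, 65.97396087646484), 82.38774871826172)
case_green_c 0.94 423 [ 0.483 -0.316  0.065] [ 0.449 -0.34   0.002] [ 0.518 -0.299  0.072] ((483.76513671875, -321.11749267578125), (37.13548278808594, 67.38860321044922), 83.27957153320312)
case_green_c 0.3 521 [ 0.617 -0.043  0.141] [ 0.595 -0.071  0.003] [ 0.65  -0.011  0.153] ((625.987548828125, -41.314090728759766), (46.19457244873047, 44.56547164916992), 43.31338882446289)
```

View pics/crop.png

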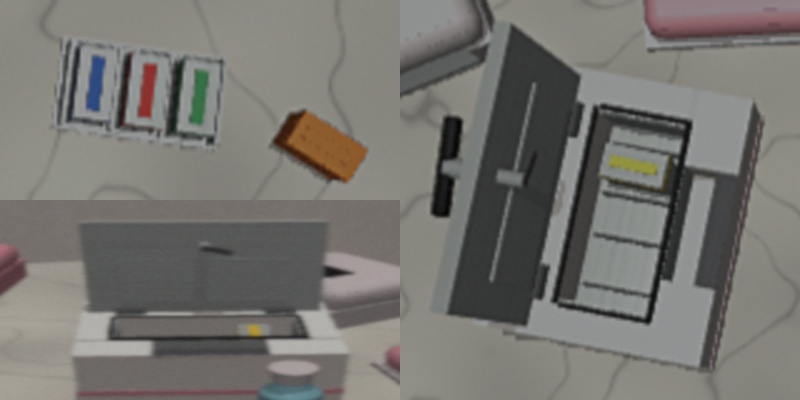

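```bash
cat >> h.py <<'E'
def go(xyz,yaw_y=None):
    "tool-frame shift (mm) to world xyz from the measured pose, and roll to bring tool y to yaw (deg, mod 180)"
    s=bot.read_state(); R=np.array(s["tcp_rot"]); d=R.T@(np.array(xyz)-s["position"])*1000
    r=None
    if yaw_y is not None:
        cur=np.degrees(np.arctan2(R[1,1],R[0,1])); r=-((yaw_y-cur+90)%180-90)
    print("shift",d.round(1),"roll deg/rad",r,None if r is None else np.radians(r).round(4),"pos",np.array(s["position"]).round(4),"yaw y",np.degrees(np.arctan2(R[1,1],R[0,1])).round(2),"j6",s["joint_positions"][5],"t",s["time_s"],"open",s["opening"],"gf",s["grasp_force"],"F",np.round(s["force"],1))
E
python3 - <<'E'
from h import *
im=np.load("top0im.npy"); d=np.load("top0.npy"); K,D,R,t=cam("top")
def onplane(uv,z):
    q=cv2.undistortPoints(np.array(uv,float).reshape(-1,1,2),K,D).reshape(-1,2); r=np.hstack([q,np.ones((len(q),1))])@R; c=-R.T@t
    return c+r*((z-c[2])/r[:,2])[:,None]
c=onplane([(179.2,151.2),(216.8,158.8),(200,238.8),(162,230)],.118); print(c.round(4))
# ring fit: dark pixels near the ring, model rectangle distance
from scipy.optimize import least_squares
g=im.max(2); m=np.zeros(g.shape,np.uint8); cv2.polylines(m,[np.int32([(179.2,151.2),(216.8,158.8),(200,238.8),(162,230)])],True,1,7)
v,u=np.nonzero((m>0)&(g<45)); q=onplane(np.stack([u,v],1),.117)[:,:2]; print(len(q))
def sd(p,x0,x1,y0,y1):
    a=p[2]; R2=np.array([[np.cos(a),np.sin(a)],[-np.sin(a),np.cos(a)]]); l=(q-p[:2])@R2.T
    cx,cy=(x0+x1)/2,(y0+y1)/2; e=np.abs(l-[cx,cy])-[(x1-x0)/2,(y1-y0)/2]
    return np.where((e>0).any(1),np.linalg.norm(np.maximum(e,0),axis=1),e.max(1))
f=lambda p:sd(p,-.055-p[3],.037+p[3],-.1-p[3],.1+p[3])
r=least_squares(f,[.6,.18,1.39,.004],loss="soft_l1",f_scale=.003); p=r.x; print("machine",p.round(4),np.degrees(p[2]).round(2),"rms",np.sqrt((r.fun**2).mean()))
ca,sa=np.cos(p[2]),np.sin(p[2]); M=lambda x,y:(p[0]+ca*x-sa*y,p[1]+sa*x+ca*y)
print("bay",np.round(M(-.009,.05),4),"yellow",np.round(M(-.009,-.05),4),"hinge",np.round(M(.06,0),4),"grip shut",np.round(M(-.08,0),4))
# lid: points in local frame
q=cloud("top",d,np.ones_like(d,bool)); l=np.stack([(q[:,0]-p[0])*ca+(q[:,1]-p[1])*sa,-(q[:,0]-p[0])*sa+(q[:,1]-p[1])*ca,q[:,2]],1)
k=(np.abs(l[:,1])<.125)&(l[:,0]>.045)&(l[:,0]<.25)&(l[:,2]>.15); L=l[k]
for y in(-.1,-.06,.06,.1):
    s=L[np.abs(L[:,1]-y)<.015]; f1=np.polyfit(s[:,2],s[:,0],1); print(y,"lid slope dx/dz",f1.round(3),"zmax",np.percentile(s[:,2],99).round(3),"x at top",np.percentile(s[:,0],[1,50,99]).round(3))
h=l[(np.abs(l[:,1])<.06)&(l[:,0]>.1)&(l[:,2]>.2)]; print("handle",h.min(0),h.max(0),np.median(h,0))
go((.4905,-.272,.198),-7.5)
E
```

```text
[[0.7051 0.1985 0.118 ]
 [0.6854 0.1012 0.118 ]
 [0.48   0.1404 0.118 ]
 [0.502  0.2375 0.118 ]]
371
machine [0.5942 0.1808 1.3892 0.003 ] 79.59 rms 0.0024028552119304126
bay [0.5434 0.181 ] yellow [0.6417 0.1629] hinge [0.605  0.2398] grip shut [0.5797 0.1021]
-0.1 lid slope dx/dz [0.151 0.04 ] zmax 0.302 x at top [0.064 0.076 0.096]
-0.06 lid slope dx/dz [0.172 0.035] zmax 0.302 x at top [0.063 0.076 0.126]
0.06 lid slope dx/dz [0.167 0.036] zmax 0.302 x at top [0.064 0.077 0.097]
0.1 lid slope dx/dz [0.147 0.042] zmax 0.302 x at top [0.065 0.077 0.097]
handle [ 0.10999648 -0.04824944  0.23798777] [0.1373192  0.045382   0.26767838] [ 0.1255139  -0.00079573  0.25610536]
shift [ 3.89e+02 -2.21e+02  2.00e-01] roll deg/rad -65.43645526790525 -1.1421 pos [ 0.1834 -0.5974  0.1981] yaw y -72.94 j6 -10.226545547419015 t 1.45 open 0.9997408444030571 gf 0.0 F [-0.1  0.3 -0.1]
```

Request:
move_arm(increments=[{"xyz": [32.4, -18.4, 0], "roll": 0, "grip": 100}, {"xyz": [32.4, -18.4, 0], "roll": 0, "grip": 100}, {"xyz": [32.4, -18.4, 0], "roll": 0, "grip": 100}, {"xyz": [32.4, -18.4, 0], "roll": 0, "grip": 100}, {"xyz": [32.4, -18.4, 0], "roll": 0, "grip": 100}])

```text
time_s: 1.87
position: [0.3121, -0.4608, 0.1982]
tcp_rot: [[0.956, 0.293, 0.0], [0.293, -0.956, -0.0], [0.0, 0.0, -1.0]]
force: [0.5, -0.4, 0.6]
opening: 0.998
grasp_force: 0.0
```

Request:
move_arm(increments=[{"xyz": [32.4, -18.4, 0], "roll": 0, "grip": 100}, {"xyz": [32.4, -18.4, 0], "roll": 0, "grip": 100}, {"xyz": [32.4, -18.4, 0], "roll": 0, "grip": 100}, {"xyz": [32.4, -18.4, 0], "roll": 0, "grip": 100}, {"xyz": [32.4, -18.4, 0], "roll": 0, "grip": 100}])

```text
time_s: 2.28
position: [0.4403, -0.3251, 0.1984]
tcp_rot: [[0.956, 0.293, 0.0], [0.293, -0.956, -0.0], [0.0, 0.001, -1.0]]
force: [0.6, 0.7, 0.3]
opening: 0.997
grasp_force: 0.0
```

Request:
move_arm(increments=[{"xyz": [32.4, -18.4, 0], "roll": 0, "grip": 100}, {"xyz": [32.4, -18.4, 0], "roll": 0, "grip": 100}, {"xyz": [0, 0, 0], "roll": -0.1142, "grip": 100}, {"xyz": [0, 0, 0], "roll": -0.1142, "grip": 100}, {"xyz": [0, 0, 0], "roll": -0.1142, "grip": 100}])

```text
time_s: 2.7
position: [0.4911, -0.2713, 0.1982]
tcp_rot: [[0.797, 0.604, 0.0], [0.604, -0.797, -0.0], [-0.0, 0.0, -1.0]]
force: [-0.3, -0.3, -0.6]
opening: 1.002
grasp_force: 0.0
```

Request:
move_arm(increments=[{"xyz": [0, 0, 0], "roll": -0.1142, "grip": 100}, {"xyz": [0, 0, 0], "roll": -0.1142, "grip": 100}, {"xyz": [0, 0, 0], "roll": -0.1142, "grip": 100}, {"xyz": [0, 0, 0], "roll": -0.1142, "grip": 100}, {"xyz": [0, 0, 0], "roll": -0.1142, "grip": 100}])

```text
time_s: 3.12
position: [0.4904, -0.2723, 0.1982]
tcp_rot: [[0.346, 0.938, 0.0], [0.938, -0.346, -0.0], [-0.0, 0.0, -1.0]]
force: [0.6, 0.4, 0.4]
opening: 1.001
grasp_force: 0.0
```

Request:
move_arm(increments=[{"xyz": [0, 0, 0], "roll": -0.1142, "grip": 100}, {"xyz": [0, 0, 0], "roll": -0.1142, "grip": 100}, {"xyz": [0, 0, 0], "roll": 0, "grip": 100}])

```text
time_s: 3.37
position: [0.4903, -0.2723, 0.1982]
tcp_rot: [[0.129, 0.992, 0.0], [0.992, -0.129, -0.0], [-0.0, 0.0, -1.0]]
force: [0.3, 0.1, 0.1]
opening: 0.999
grasp_force: 0.0
```

```bash
python3 -c "
from h import *
go((.4905,-.272,.030),-7.5)"
```

```text
shift [4.000e-01 1.000e-01 1.682e+02] roll deg/rad 0.10682404809632828 0.0019 pos [ 0.4903 -0.2723  0.1982] yaw y -7.39 j6 -33.065739482075614 t 3.3667 open 0.9988026515957502 gf 0.0 F [0.3 0.1 0.1]
```

Request:
move_arm(increments=[{"xyz": [0, 0, 25], "roll": 0, "grip": 100}, {"xyz": [0, 0, 25], "roll": 0, "grip": 100}, {"xyz": [0, 0, 25], "roll": 0, "grip": 100}, {"xyz": [0, 0, 20], "roll": 0, "grip": 100}, {"xyz": [0, 0, 20], "roll": 0, "grip": 100}])

```text
time_s: 3.78
position: [0.4902, -0.2722, 0.0821]
tcp_rot: [[0.134, 0.991, -0.0], [0.991, -0.134, 0.0], [0.0, -0.0, -1.0]]
force: [-0.0, 0.2, -1.0]
opening: 1.003
grasp_force: 0.0
```

Request:
move_arm(increments=[{"xyz": [0, 0, 15], "roll": 0, "grip": 100}, {"xyz": [0, 0, 14], "roll": 0, "grip": 100}, {"xyz": [0, 0, 12], "roll": 0, "grip": 100}, {"xyz": [0, 0, 12], "roll": 0, "grip": 100}, {"xyz": [0, 0, 0], "roll": 0, "grip": 100}])

```text
time_s: 4.2
position: [0.4892, -0.2714, 0.0281]
tcp_rot: [[0.134, 0.991, -0.003], [0.991, -0.134, 0.003], [0.002, -0.003, -1.0]]
force: [-0.2, 0.1, -0.1]
opening: 0.999
grasp_force: 0.0
```

Request:
move_arm(increments=[{"xyz": [0, 0, 0], "roll": 0, "grip": 60}, {"xyz": [0, 0, 0], "roll": 0, "grip": 60}, {"xyz": [0, 0, 0], "roll": 0, "grip": 60}, {"xyz": [0, 0, 0], "roll": 0, "grip": 60}, {"xyz": [0, 0, 0], "roll": 0, "grip": 60}])

```text
time_s: 4.62
position: [0.4908, -0.2727, 0.0311]
tcp_rot: [[0.131, 0.991, 0.001], [0.991, -0.131, -0.001], [-0.001, 0.001, -1.0]]
force: [0.3, 0.0, 2.9]
opening: 0.778
grasp_force: 30.0
```

Request:
move_arm(increments=[{"xyz": [0, 0, -10], "roll": 0, "grip": 60}, {"xyz": [0, 0, -25], "roll": 0, "grip": 60}, {"xyz": [0, 0, -25], "roll": 0, "grip": 60}, {"xyz": [0, 0, -25], "roll": 0, "grip": 60}, {"xyz": [0, 0, -25], "roll": 0, "grip": 60}])

```text
time_s: 5.03
position: [0.4898, -0.2718, 0.1416]
tcp_rot: [[0.131, 0.991, -0.001], [0.991, -0.131, 0.001], [0.001, -0.001, -1.0]]
force: [0.3, 0.0, -2.7]
opening: 0.777
grasp_force: 30.0
```

Request:
move_arm(increments=[{"xyz": [31, -11, 0], "roll": 0, "grip": 60}, {"xyz": [31, -11, 0], "roll": 0, "grip": 60}, {"xyz": [31, -11, 0], "roll": 0, "grip": 60}, {"xyz": [31, -11, 0], "roll": 0, "grip": 60}, {"xyz": [31, -11, 0], "roll": 0, "grip": 60}])

```text
time_s: 5.45
position: [0.4551, -0.1099, 0.1408]
tcp_rot: [[0.131, 0.991, 0.0], [0.991, -0.131, 0.0], [0.0, 0.0, -1.0]]
force: [-0.3, 0.9, -2.2]
opening: 0.776
grasp_force: 30.0
```

Request:
move_arm(increments=[{"xyz": [31, -11, 0], "roll": 0, "grip": 60}, {"xyz": [0, 0, 0], "roll": 0.1159, "grip": 60}, {"xyz": [0, 0, 0], "roll": 0.1159, "grip": 60}, {"xyz": [0, 0, 0], "roll": 0.1159, "grip": 60}, {"xyz": [0, 0, 0], "roll": 0.1159, "grip": 60}])

```text
time_s: 5.87
position: [0.4489, -0.0787, 0.1408]
tcp_rot: [[0.564, 0.826, 0.0], [0.826, -0.564, -0.0], [0.0, 0.0, -1.0]]
force: [-0.6, 0.1, -2.0]
opening: 0.773
grasp_force: 30.0
```

Request:
move_arm(increments=[{"xyz": [0, 0, 0], "roll": 0.1159, "grip": 60}, {"xyz": [0, 0, 0], "roll": 0.1159, "grip": 60}, {"xyz": [0, 0, 0], "roll": 0.1159, "grip": 60}, {"xyz": [0, 0, 0], "roll": 0.1159, "grip": 60}, {"xyz": [0, 0, 0], "roll": 0.1159, "grip": 60}])

```text
time_s: 6.28
position: [0.4488, -0.0791, 0.1407]
tcp_rot: [[0.925, 0.381, -0.0], [0.381, -0.925, 0.0], [-0.0, -0.0, -1.0]]
force: [-0.4, 0.2, -1.9]
opening: 0.779
grasp_force: 30.0
```

Request:
move_arm(increments=[{"xyz": [0, 0, 0], "roll": 0.1159, "grip": 60}, {"xyz": [0, 0, 0], "roll": 0.1159, "grip": 60}, {"xyz": [0, 0, 0], "roll": 0.1159, "grip": 60}, {"xyz": [0, 0, 0], "roll": 0.1159, "grip": 60}, {"xyz": [0, 0, 0], "roll": 0.1159, "grip": 60}])

```text
time_s: 6.7
position: [0.4488, -0.0791, 0.1407]
tcp_rot: [[0.982, -0.188, -0.0], [-0.188, -0.982, 0.0], [-0.0, -0.0, -1.0]]
force: [-1.1, -0.0, -2.1]
opening: 0.774
grasp_force: 30.0
```

```bash
python3 -c "
from h import *
go((.45,-.08,.026),79.6)
im,d=bot.capture('side'); cv2.imwrite('pics/s1.png',im[:,:,::-1])"
```

```text
shift [  1.3   0.7 114.7] roll deg/rad -0.40919280000400704 -0.0071 pos [ 0.4488 -0.0791  0.1407] yaw y -100.81 j6 76.71714134039104 t 6.7 open 0.7744774356205468 gf 29.98818129301071 F [-1.1 -0.  -2.1]
```

View pics/s1.png

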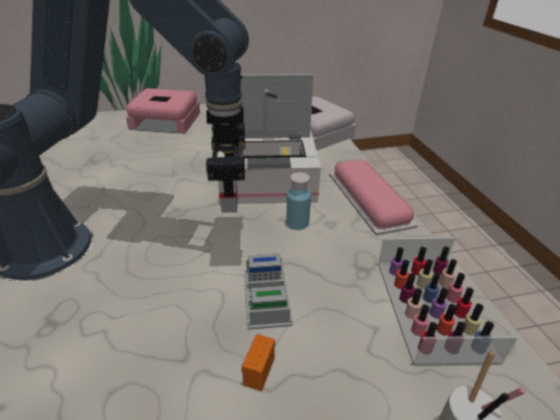

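Request:
move_arm(increments=[{"xyz": [0, 0, 25], "roll": 0, "grip": 60}, {"xyz": [0, 0, 25], "roll": 0, "grip": 60}, {"xyz": [0, 0, 25], "roll": 0, "grip": 60}, {"xyz": [0, 0, 18], "roll": 0, "grip": 60}, {"xyz": [0, 0, 10], "roll": 0, "grip": 60}])

```text
time_s: 7.17
position: [0.4481, -0.0788, 0.0357]
tcp_rot: [[0.984, -0.179, -0.003], [-0.179, -0.984, 0.001], [-0.003, -0.001, -1.0]]
force: [-0.8, 0.7, -1.6]
opening: 0.777
grasp_force: 30.0
```

Request:
move_arm(increments=[{"xyz": [0, 0, 6], "roll": 0, "grip": 60}, {"xyz": [0, 0, 4], "roll": 0, "grip": 60}, {"xyz": [0, 0, 2], "roll": 0, "grip": 60}, {"xyz": [0, 0, 0], "roll": 0, "grip": 60}, {"xyz": [0, 0, 0], "roll": 0, "grip": 60}])

```text
time_s: 7.58
position: [0.4497, -0.0795, 0.0258]
tcp_rot: [[0.983, -0.181, 0.001], [-0.181, -0.983, -0.001], [0.001, 0.0, -1.0]]
force: [0.0, -0.7, -1.9]
opening: 0.772
grasp_force: 30.0
```

Still hanging about 1 mm up; lower gently, release, rise, roll back −90°.

Request:
move_arm(increments=[{"xyz": [0, 0, 1], "roll": 0, "grip": 60}, {"xyz": [0, 0, 0.7], "roll": 0, "grip": 60}, {"xyz": [0, 0, 0], "roll": 0, "grip": 60}, {"xyz": [0, 0, 0], "roll": 0, "grip": 100}, {"xyz": [0, 0, 0], "roll": 0, "grip": 100}])

```text
time_s: 8.0
position: [0.4498, -0.0795, 0.0243]
tcp_rot: [[0.983, -0.182, 0.002], [-0.182, -0.983, -0.001], [0.002, 0.0, -1.0]]
force: [0.5, -0.1, 0.2]
opening: 0.858
grasp_force: 0.0
```

Request:
move_arm(increments=[{"xyz": [0, 0, 0], "roll": 0, "grip": 100}, {"xyz": [0, 0, 0], "roll": 0, "grip": 100}, {"xyz": [0, 0, -20], "roll": 0, "grip": 100}, {"xyz": [0, 0, -30], "roll": 0, "grip": 100}, {"xyz": [0, 0, -30], "roll": 0, "grip": 100}])

```text
time_s: 8.42
position: [0.4481, -0.0789, 0.1035]
tcp_rot: [[0.983, -0.182, -0.003], [-0.182, -0.983, 0.001], [-0.003, -0.001, -1.0]]
force: [0.8, -0.6, 0.1]
opening: 0.998
grasp_force: 0.0
```

Request:
move_arm(increments=[{"xyz": [0, 0, 0], "roll": -0.1208, "grip": 100}, {"xyz": [0, 0, 0], "roll": -0.1208, "grip": 100}, {"xyz": [0, 0, 0], "roll": -0.1208, "grip": 100}, {"xyz": [0, 0, 0], "roll": -0.1208, "grip": 100}, {"xyz": [0, 0, 0], "roll": -0.1208, "grip": 100}])

```text
time_s: 8.83
position: [0.449, -0.0793, 0.1035]
tcp_rot: [[0.91, 0.414, -0.0], [0.414, -0.91, 0.0], [-0.0, -0.0, -1.0]]
force: [-0.2, -0.2, -1.5]
opening: 1.001
grasp_force: 0.0
```

Request:
move_arm(increments=[{"xyz": [0, 0, 0], "roll": -0.1208, "grip": 100}, {"xyz": [0, 0, 0], "roll": -0.1208, "grip": 100}, {"xyz": [0, 0, 0], "roll": -0.1208, "grip": 100}, {"xyz": [0, 0, 0], "roll": -0.1208, "grip": 100}, {"xyz": [0, 0, 0], "roll": -0.1208, "grip": 100}])

```text
time_s: 9.25
position: [0.449, -0.0792, 0.1033]
tcp_rot: [[0.514, 0.858, -0.0], [0.858, -0.514, 0.0], [-0.0, -0.0, -1.0]]
force: [0.5, 0.3, 0.0]
opening: 1.004
grasp_force: 0.0
```

Request:
move_arm(increments=[{"xyz": [0, 0, 0], "roll": -0.1208, "grip": 100}, {"xyz": [0, 0, 0], "roll": -0.1208, "grip": 100}, {"xyz": [0, 0, 0], "roll": -0.1208, "grip": 100}, {"xyz": [0, 0, 0], "roll": 0, "grip": 100}, {"xyz": [0, 0, 0], "roll": 0, "grip": 100}])

```text
time_s: 9.67
position: [0.449, -0.0792, 0.1033]
tcp_rot: [[0.185, 0.983, -0.0], [0.983, -0.185, 0.0], [0.0, -0.0, -1.0]]
force: [-0.6, 0.6, 0.3]
opening: 0.998
grasp_force: 0.0
```

```bash
python3 -c "
from h import *
go((.4497,-.0795,.025),-10.4)
im,d=bot.capture('side'); 
for o in bot.spot_in('case_red_c','side')[:3]: print(c2w('side',o['at']).round(3),o['conf'])
cv2.imwrite('pics/s2.png',cv2.resize(im[100:300,150:350],(600,600),interpolation=2)[:,:,::-1])"
```

```text
shift [-0.2  0.7 78.3] roll deg/rad -0.281144186216423 -0.0049 pos [ 0.449  -0.0792  0.1033] yaw y -10.68 j6 -13.418831904043348 t 9.6667 open 0.9981944605031652 gf 0.0 F [-0.6  0.6  0.3]
[ 0.438 -0.456  0.054] 0.87
[ 0.446 -0.11   0.052] 0.66
```

View pics/s2.png

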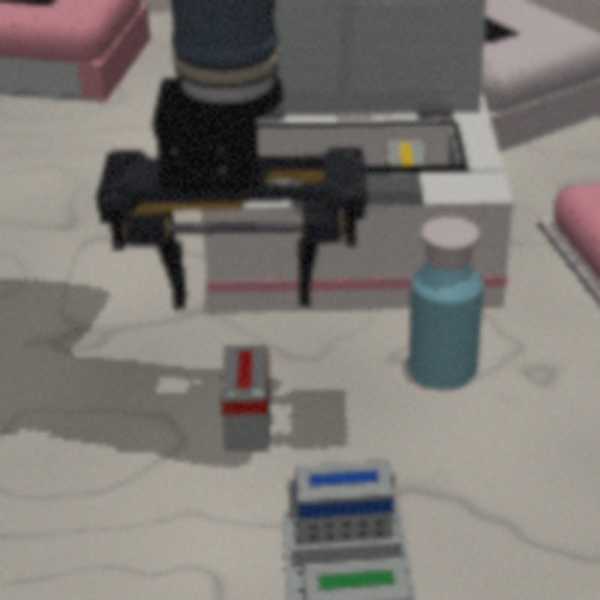

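Request:
move_arm(increments=[{"xyz": [0, 0, 20], "roll": 0, "grip": 100}, {"xyz": [0, 0, 20], "roll": 0, "grip": 100}, {"xyz": [0, 0, 18], "roll": 0, "grip": 100}, {"xyz": [0, 0, 12], "roll": 0, "grip": 100}, {"xyz": [0, 0, 6], "roll": 0, "grip": 70}])

```text
time_s: 10.18
position: [0.4484, -0.079, 0.026]
tcp_rot: [[0.184, 0.983, -0.002], [0.983, -0.184, 0.001], [0.001, -0.002, -1.0]]
force: [0.5, -0.3, 0.6]
opening: 0.977
grasp_force: 0.0
```

Request:
move_arm(increments=[{"xyz": [0, 0, 0], "roll": 0, "grip": 60}, {"xyz": [0, 0, 0], "roll": 0, "grip": 30}, {"xyz": [0, 0, 0], "roll": 0, "grip": 30}, {"xyz": [0, 0, 0], "roll": 0, "grip": 30}, {"xyz": [0, 0, 0], "roll": 0, "grip": 30}])

```text
time_s: 10.6
position: [0.4497, -0.0795, 0.0282]
tcp_rot: [[0.182, 0.983, 0.002], [0.983, -0.182, -0.001], [-0.0, 0.002, -1.0]]
force: [-0.2, -0.6, 0.3]
opening: 0.634
grasp_force: 0.0
```

Request:
move_arm(increments=[{"xyz": [0, 0, 0], "roll": 0, "grip": 30}, {"xyz": [0, 0, 0], "roll": 0, "grip": 30}, {"xyz": [0, 0, 0], "roll": 0, "grip": 30}])

```text
time_s: 10.85
position: [0.4486, -0.0791, 0.0277]
tcp_rot: [[0.182, 0.983, -0.001], [0.983, -0.182, 0.0], [0.0, -0.001, -1.0]]
force: [-0.9, 0.3, 2.1]
opening: 0.406
grasp_force: 30.0
```

Request:
move_arm(increments=[{"xyz": [0, 0, -15], "roll": 0, "grip": 30}, {"xyz": [0, 0, -38], "roll": 0, "grip": 30}, {"xyz": [0, 0, -38], "roll": 0, "grip": 30}, {"xyz": [0, 0, -38], "roll": 0, "grip": 30}, {"xyz": [0, 0, -38], "roll": 0, "grip": 30}])

```text
time_s: 11.27
position: [0.4482, -0.0788, 0.1958]
tcp_rot: [[0.182, 0.983, -0.002], [0.983, -0.182, 0.001], [0.0, -0.002, -1.0]]
force: [0.4, -0.1, -3.1]
opening: 0.41
grasp_force: 29.9
```

Request:
move_arm(increments=[{"xyz": [34.1, 5.7, 0], "roll": 0, "grip": 30}, {"xyz": [34.1, 5.7, 0], "roll": 0, "grip": 30}, {"xyz": [34.1, 5.7, 0], "roll": 0, "grip": 30}, {"xyz": [34.1, 5.7, 0], "roll": 0, "grip": 30}, {"xyz": [34.1, 5.7, 0], "roll": 0, "grip": 30}])

```text
time_s: 11.68
position: [0.5078, 0.0847, 0.1942]
tcp_rot: [[0.183, 0.983, -0.001], [0.983, -0.183, 0.0], [-0.0, -0.001, -1.0]]
force: [0.4, -0.5, -1.8]
opening: 0.411
grasp_force: 29.9
```

Request:
move_arm(increments=[{"xyz": [34.1, 5.7, 0], "roll": 0, "grip": 30}, {"xyz": [34.1, 5.7, 0], "roll": 0, "grip": 30}, {"xyz": [34.1, 5.7, 0], "roll": 0, "grip": 30}, {"xyz": [0, 0, 0], "roll": 0, "grip": 30}, {"xyz": [0, 0, 0], "roll": 0, "grip": 30}])

```text
time_s: 12.1
position: [0.5431, 0.1822, 0.1936]
tcp_rot: [[0.179, 0.984, -0.002], [0.984, -0.179, -0.0], [-0.001, -0.001, -1.0]]
force: [-0.4, -0.4, -2.7]
opening: 0.409
grasp_force: 30.0
```

```bash
python3 -c "
from h import *
go((.5434,.180,.073),-10.4)
im,d=bot.capture('side'); jm,d2=bot.capture('top')
for c in('side','top'):
  for o in bot.spot_in('case_red_c',c)[:3]: print(c,c2w(c,o['at']).round(3),o['conf'])
o=np.zeros((400,800,3),np.uint8); o[:,:400]=cv2.resize(im[40:220,180:360],(400,400),interpolation=2); o[:,400:]=cv2.resize(jm[110:270,100:260],(400,400),interpolation=2)
cv2.imwrite('pics/s3.png',o[:,:,::-1])"
```

```text
shift [ -2.    0.8 120.6] roll deg/rad 0.10540954337210451 0.0018 pos [0.5431 0.1822 0.1936] yaw y -10.29 j6 17.682772420607005 t 12.1 open 0.4087936999859461 gf 29.95015114545822 F [-0.4 -0.4 -2.7]
side [ 0.431 -0.452  0.055] 0.94
side [0.538 0.144 0.208] 0.75
side [0.596 0.218 0.116] 0.28
top [0.537 0.157 0.224] 0.6
top [ 0.439 -0.432  0.064] 0.58
top [ 0.487 -0.318  0.063] 0.37
```

View pics/s3.png

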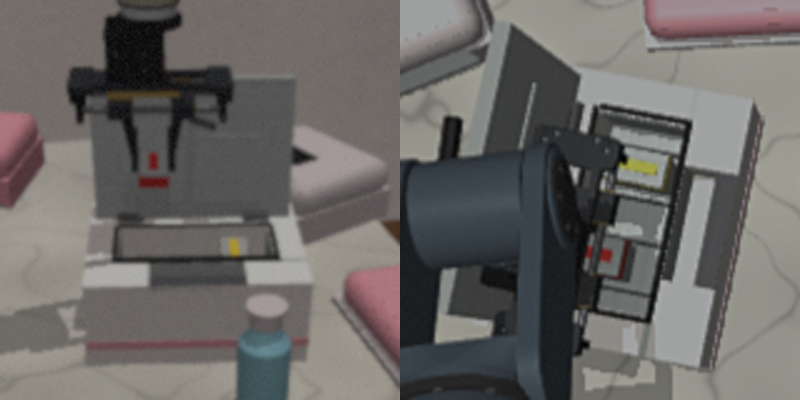

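```bash
python3 -c "
from h import *
p=[.5942,.1808,1.3892]; ca,sa=np.cos(p[2]),np.sin(p[2])
for c in('side','top'):
  im,d=bot.capture(c); q=cloud(c,d,np.ones_like(d,bool))
  l=np.stack([(q[:,0]-p[0])*ca+(q[:,1]-p[1])*sa,-(q[:,0]-p[0])*sa+(q[:,1]-p[1])*ca,q[:,2]],1)
  for z in np.arange(.2,.8,.04):
    s=l[(l[:,2]>z)&(l[:,2]<=z+.04)&(np.abs(l[:,1])<.25)&(np.abs(l[:,0])<.3)]
    if len(s)>5: print(c,round(z,2),len(s),'x',np.percentile(s[:,0],[1,50,99]).round(3),'y',np.percentile(s[:,1],[1,50,99]).round(3))
"
```

```text
side 0.2 1401 x [-0.048  0.068  0.077] y [-0.13   0.014  0.127]
side 0.24 944 x [-0.025  0.075  0.081] y [-0.131 -0.021  0.127]
side 0.28 838 x [-0.051 -0.038  0.087] y [-0.13   0.017  0.136]
side 0.32 977 x [-0.05  -0.033  0.021] y [-0.043  0.057  0.142]
side 0.36 501 x [-0.051 -0.038  0.016] y [0.014 0.063 0.098]
side 0.4 493 x [-0.049 -0.04  -0.017] y [0.016 0.049 0.083]
side 0.44 510 x [-0.048 -0.04  -0.018] y [0.018 0.05  0.082]
side 0.48 432 x [-0.082 -0.068 -0.014] y [0.002 0.044 0.087]
top 0.2 628 x [-0.044  0.071  0.077] y [-0.131 -0.034  0.129]
top 0.24 669 x [-0.018  0.078  0.135] y [-0.131 -0.04   0.129]
top 0.28 1172 x [-0.047  0.08   0.097] y [-0.131 -0.016  0.13 ]
top 0.32 704 x [-0.046 -0.023  0.028] y [-0.044 -0.02   0.138]
top 0.36 168 x [-0.047  0.006  0.027] y [0.033 0.089 0.1  ]
top 0.4 9 x [-0.045 -0.01  -0.007] y [0.035 0.084 0.085]
top 0.48 186 x [-0.083 -0.064  0.019] y [0.003 0.08  0.125]
top 0.52 2458 x [-0.097 -0.016  0.047] y [0.002 0.064 0.147]
top 0.56 2468 x [-0.106 -0.019  0.043] y [0.021 0.077 0.18 ]
top 0.6 2521 x [-0.105 -0.06   0.017] y [0.104 0.156 0.201]
top 0.64 1517 x [-0.122 -0.068 -0.02 ] y [0.163 0.19  0.238]
top 0.68 2134 x [-0.125 -0.075 -0.016] y [0.198 0.221 0.248]
top 0.72 1184 x [-0.124 -0.09  -0.04 ] y [0.227 0.241 0.25 ]
```

Request:
move_arm(increments=[{"xyz": [-2, 0.5, 20], "roll": 0, "grip": 30}, {"xyz": [0, 0, 20], "roll": 0, "grip": 30}, {"xyz": [0, 0, 20], "roll": 0, "grip": 30}, {"xyz": [0, 0, 15], "roll": 0, "grip": 30}, {"xyz": [0, 0, 0], "roll": 0, "grip": 30}])

```text
time_s: 12.82
position: [0.5412, 0.1772, 0.1166]
tcp_rot: [[0.184, 0.983, -0.007], [0.983, -0.184, -0.001], [-0.002, -0.007, -1.0]]
force: [-0.2, -0.5, -2.7]
opening: 0.409
grasp_force: 30.0
```

Request:
move_arm(increments=[{"xyz": [0, 0, 12], "roll": 0, "grip": 30}, {"xyz": [0, 0, 12], "roll": 0, "grip": 30}, {"xyz": [0, 0, 10], "roll": 0, "grip": 30}, {"xyz": [0, 0, 7], "roll": 0, "grip": 30}, {"xyz": [0, 0, 0], "roll": 0, "grip": 30}])

```text
time_s: 13.23
position: [0.5431, 0.1782, 0.0776]
tcp_rot: [[0.183, 0.983, -0.002], [0.983, -0.183, -0.0], [-0.001, -0.002, -1.0]]
force: [-0.2, -0.6, -3.4]
opening: 0.412
grasp_force: 30.0
```

Request:
move_arm(increments=[{"xyz": [0, 0, 2], "roll": 0, "grip": 30}, {"xyz": [0, 0, 1], "roll": 0, "grip": 30}, {"xyz": [0, 0, 0], "roll": 0, "grip": 30}, {"xyz": [0, 0, 0], "roll": 0, "grip": 30}])

```text
time_s: 13.57
position: [0.5442, 0.1787, 0.076]
tcp_rot: [[0.182, 0.983, 0.001], [0.983, -0.182, 0.0], [0.0, 0.001, -1.0]]
force: [0.0, -0.9, -2.5]
opening: 0.412
grasp_force: 29.9
```

Request:
move_arm(increments=[{"xyz": [0, 0, 1.5], "roll": 0, "grip": 30}, {"xyz": [0, 0, 1], "roll": 0, "grip": 30}, {"xyz": [0, 0, 0.7], "roll": 0, "grip": 30}, {"xyz": [0, 0, 0], "roll": 0, "grip": 30}])

```text
time_s: 13.9
position: [0.5439, 0.1787, 0.0727]
tcp_rot: [[0.182, 0.983, 0.0], [0.983, -0.182, 0.0], [0.0, 0.0, -1.0]]
force: [0.2, -0.3, 0.8]
opening: 0.407
grasp_force: 30.0
```

```bash
python3 -c "
from h import *
go((.5434,.180,.0727),-10.4)
im,d=bot.capture('side'); jm,d2=bot.capture('top')
o=np.zeros((400,800,3),np.uint8); o[:,:400]=cv2.resize(im[70:210,190:330],(400,400),interpolation=2); o[:,400:]=cv2.resize(jm[140:260,130:250],(400,400),interpolation=2)
cv2.imwrite('pics/s4.png',o[:,:,::-1])"
```

```text
shift [ 1.2 -0.8 -0. ] roll deg/rad -0.09213425808944464 -0.0016 pos [0.5439 0.1787 0.0727] yaw y -10.49 j6 17.49455972158338 t 13.9 open 0.40736515526953826 gf 29.974176585674286 F [ 0.2 -0.3  0.8]
```

View pics/s4.png

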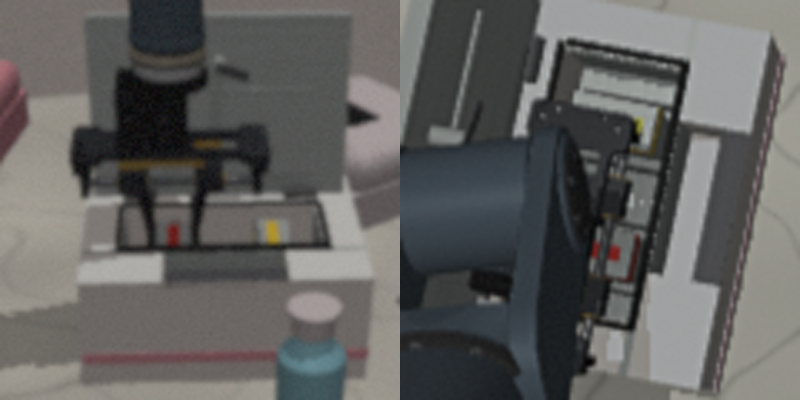

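Request:
move_arm(increments=[{"xyz": [0, 0, 0], "roll": 0, "grip": 58}, {"xyz": [0, 0, 0], "roll": 0, "grip": 58}, {"xyz": [0, 0, 0], "roll": 0, "grip": 58}, {"xyz": [0, 0, 0], "roll": 0, "grip": 58}, {"xyz": [0, 0, 0], "roll": 0, "grip": 58}])

```text
time_s: 14.42
position: [0.544, 0.1786, 0.0722]
tcp_rot: [[0.182, 0.983, 0.0], [0.983, -0.182, 0.0], [0.0, 0.0, -1.0]]
force: [0.2, 0.2, -0.2]
opening: 0.574
grasp_force: 0.0
```

Request:
move_arm(increments=[{"xyz": [0, 0, -5], "roll": 0, "grip": 58}, {"xyz": [0, 0, -15], "roll": 0, "grip": 58}, {"xyz": [0, 0, -30], "roll": 0, "grip": 58}, {"xyz": [0, 0, -35], "roll": 0, "grip": 58}, {"xyz": [0, 0, -35], "roll": 0, "grip": 58}])

```text
time_s: 14.83
position: [0.5432, 0.1785, 0.1933]
tcp_rot: [[0.182, 0.983, -0.002], [0.983, -0.182, -0.0], [-0.001, -0.002, -1.0]]
force: [0.9, 0.3, 0.3]
opening: 0.58
grasp_force: 0.0
```

Request:
move_arm(increments=[{"xyz": [0, 0, -35], "roll": 0, "grip": 58}, {"xyz": [0, 0, -35], "roll": 0, "grip": 40}, {"xyz": [0, 0, -35], "roll": 0, "grip": 0}, {"xyz": [0, 0, -35], "roll": 0, "grip": 0}, {"xyz": [0, 0, 0], "roll": 0, "grip": 0}])

```text
time_s: 15.25
position: [0.548, 0.1793, 0.341]
tcp_rot: [[0.182, 0.983, 0.017], [0.983, -0.182, 0.002], [0.005, 0.016, -1.0]]
force: [0.9, -0.1, 1.0]
opening: 0.366
grasp_force: 0.0
```

```bash
cat >> h.py <<'E'
PM=[.5942,.1808,1.3892]
def w2m(q):
    ca,sa=np.cos(PM[2]),np.sin(PM[2]); d=np.asarray(q,float)-[PM[0],PM[1],0]
    return np.stack([d[...,0]*ca+d[...,1]*sa,-d[...,0]*sa+d[...,1]*ca,d[...,2]],-1)
def lidang():
    im,d=bot.capture("top"); l=w2m(cloud("top",d,np.ones_like(d,bool))); return im,d,l
E
python3 -c "
from h import *
go((.5368,.3388,.335),-10.4)
im,d=bot.capture('top')
for o in bot.trace('case_red_c','top')[:3]:
  q=cloud('top',d,o['mask']); q=q[q[:,2]>.095]
  if len(q)>30: l=w2m(q); print(o['conf'],len(q),l.min(0),l.max(0),np.median(l,0),cv2.minAreaRect((l[:,:2]*1000).astype(np.float32)))
o=cv2.resize(im[110:270,100:260],(480,480),interpolation=2)
cv2.imwrite('pics/s5.png',o[:,:,::-1])"
```

```text
shift [154.8 -40.1   6.2] roll deg/rad -0.08882498518717341 -0.0016 pos [0.548  0.1793 0.341 ] yaw y -10.49 j6 17.495469866663758 t 15.25 open 0.3656424114622212 gf 0.0 F [ 0.9 -0.1  1. ]
0.63 383 [-0.05468554  0.03268309  0.09548117] [0.02465533 0.06915931 0.12241167] [-0.01092825  0.05124855  0.10516627] ((-15.001548767089844, 50.940574645996094), (36.449581146240234, 79.35546112060547), 89.8944091796875)
```

View pics/s5.png

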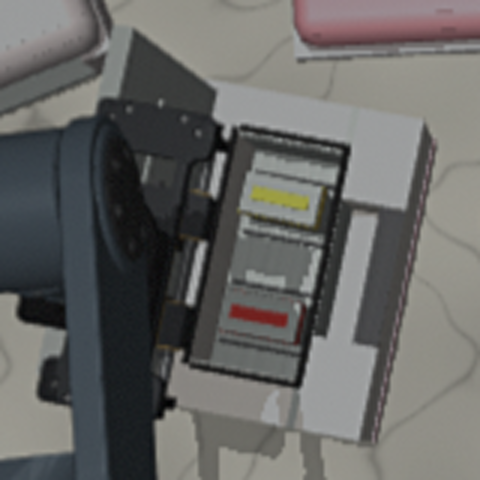

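Request:
move_arm(increments=[{"xyz": [31, -8, 0], "roll": 0, "grip": 0}, {"xyz": [31, -8, 0], "roll": 0, "grip": 0}, {"xyz": [31, -8, 0], "roll": 0, "grip": 0}, {"xyz": [31, -8, 0], "roll": 0, "grip": 0}, {"xyz": [31, -8, 0], "roll": 0, "grip": 0}])

```text
time_s: 15.77
position: [0.5314, 0.3391, 0.33]
tcp_rot: [[0.183, 0.983, -0.004], [0.983, -0.183, -0.002], [-0.002, -0.004, -1.0]]
force: [-0.4, 0.0, -0.0]
opening: 0.01
grasp_force: 0.0
```

Request:
move_arm(increments=[{"xyz": [0, 0, 0], "roll": 0, "grip": 0}, {"xyz": [0, 0, 0], "roll": 0, "grip": 0}])

```text
time_s: 15.93
position: [0.5312, 0.3393, 0.3298]
tcp_rot: [[0.179, 0.984, -0.004], [0.984, -0.179, -0.002], [-0.003, -0.004, -1.0]]
force: [0.4, 0.0, 0.3]
opening: 0.005
grasp_force: 0.0
```

```bash
python3 -c "
from h import *
go((.5368,.3388,.272),-10.4); print(w2m(bot.read_state()['position']))"
```

```text
shift [ 0.7  5.8 57.8] roll deg/rad 0.07871491260596031 0.0014 pos [0.5312 0.3393 0.3298] yaw y -10.32 j6 32.75808401610412 t 15.9333 open 0.005492486796139726 gf 0.0 F [0.4 0.  0.3]
[0.14450038 0.09057484 0.32984631]
```

Request:
move_arm(increments=[{"xyz": [0, 4, 20], "roll": 0, "grip": 0}, {"xyz": [0, 0, 20], "roll": 0, "grip": 0}, {"xyz": [0, 0, 17], "roll": 0, "grip": 0}, {"xyz": [0, 0, 0], "roll": 0, "grip": 0}])

```text
time_s: 16.27
position: [0.5338, 0.3347, 0.2701]
tcp_rot: [[0.184, 0.983, -0.01], [0.983, -0.184, -0.005], [-0.007, -0.009, -1.0]]
force: [-0.8, -0.3, -0.5]
opening: 0.006
grasp_force: 0.0
```

```bash
python3 -c "
from h import *
s=w2m(bot.read_state()['position']); print(s)
c=np.array([s[0],s[2]])
for th in [1.7,1.6,1.5,1.4,1.3,1.2,1.1,1.0,.9,.8,.7,.6,.5,.4,.3,.2,.15,.1,.07,.05]:
  P=np.array([.06-.165*np.cos(th)+.018*np.sin(th)+.0095,.115+.165*np.sin(th)+.018*np.cos(th)])
  print(th,P.round(4),'x %.1f z %.1f'%tuple((P-c)*[1000,-1000])); c=P"
```

```text
[0.14043515 0.08717568 0.27005438]
1.7 [0.1086 0.2763] x -31.8 z -6.3
1.6 [0.0923 0.2794] x -16.3 z -3.1
1.5 [0.0758 0.2809] x -16.5 z -1.5
1.4 [0.0592 0.2807] x -16.6 z 0.2
1.3 [0.0427 0.2788] x -16.5 z 1.9
1.2 [0.0265 0.2753] x -16.2 z 3.5
1.1 [0.0107 0.2702] x -15.8 z 5.1
1.0 [-0.0045  0.2636] x -15.2 z 6.6
0.9 [-0.019   0.2554] x -14.5 z 8.1
0.8 [-0.0325  0.2459] x -13.6 z 9.5
0.7 [-0.0451  0.2351] x -12.6 z 10.8
0.6 [-0.0565  0.223 ] x -11.4 z 12.0
0.5 [-0.0667  0.2099] x -10.2 z 13.1
0.4 [-0.0755  0.1958] x -8.8 z 14.1
0.3 [-0.0828  0.181 ] x -7.3 z 14.9
0.2 [-0.0886  0.1654] x -5.8 z 15.5
0.15 [-0.091   0.1575] x -2.3 z 8.0
0.1 [-0.0929  0.1494] x -1.9 z 8.1
0.07 [-0.0938  0.1445] x -1.0 z 4.9
0.05 [-0.0944  0.1412] x -0.6 z 3.3
```

Request:
move_arm(increments=[{"xyz": [-12, 0, -2], "roll": 0, "grip": 0}, {"xyz": [-10, 0, -2], "roll": 0, "grip": 0}, {"xyz": [-10, 0, -2], "roll": 0, "grip": 0}, {"xyz": [-8, 0, -2], "roll": 0, "grip": 0}, {"xyz": [-8, 0, -1.5], "roll": 0, "grip": 0}])

```text
time_s: 16.68
position: [0.5284, 0.2891, 0.2864]
tcp_rot: [[0.183, 0.983, 0.003], [0.983, -0.183, 0.001], [0.001, 0.002, -1.0]]
force: [-0.6, 0.1, 0.3]
opening: 0.004
grasp_force: 0.0
```

Request:
move_arm(increments=[{"xyz": [-8, 0, -1], "roll": 0, "grip": 0}, {"xyz": [-8, 0, -0.5], "roll": 0, "grip": 0}, {"xyz": [-8, 0, 0], "roll": 0, "grip": 0}, {"xyz": [-8, 0, 0.2], "roll": 0, "grip": 0}, {"xyz": [-9, 0, 0.8], "roll": 0, "grip": 0}])

```text
time_s: 17.1
position: [0.5203, 0.2494, 0.2852]
tcp_rot: [[0.182, 0.983, 0.0], [0.983, -0.182, 0.0], [0.0, 0.0, -1.0]]
force: [-0.3, 0.2, -0.2]
opening: 0.004
grasp_force: 0.0
```

```bash
python3 -c "
from h import *
s=w2m(bot.read_state()['position']); print(s,bot.read_state()['force'])
im,d=bot.capture('side'); l=w2m(cloud('side',d,np.ones_like(d,bool)))
k=l[(l[:,1]<-.05)&(l[:,1]>-.125)&(l[:,2]>.14)&(l[:,2]<.33)&(l[:,0]>-.12)&(l[:,0]<.12)]; f=np.polyfit(k[:,2],k[:,0],1); print(f,len(k),'theta',1.571+np.arctan(f[0]))"
```

```text
[0.05414761 0.08504527 0.28523697] [-0.34811128  0.15534351 -0.19614565]
[0.12888172 0.04153592] 1434 theta 1.6991751567790132
```

```bash
python3 -c "
from h import *
im,d=bot.capture('side'); jm,d2=bot.capture('top')
o=np.zeros((400,800,3),np.uint8); o[:,:400]=cv2.resize(im[40:220,180:360],(400,400),interpolation=2); o[:,400:]=cv2.resize(jm[110:270,100:260],(400,400),interpolation=2)
cv2.imwrite('pics/s6.png',o[:,:,::-1]); print(bot.read_state()['force'])"
```

```text
[-0.51714394  0.63273397  0.04478267]
```

View pics/s6.png

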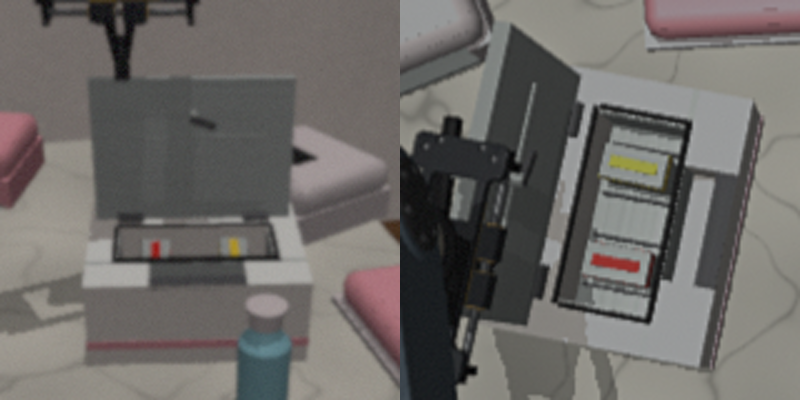

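```bash
python3 -c "
from h import *
p=bot.read_state()['position']; print(p)
for c,(u0,v0,s,o) in dict(side=(180,40,400/180,0),top=(100,110,2.5,400)).items():
  q=proj(c,[p,np.array(p)+[0,0,.07]]); print(c,q,(q-[u0,v0])*s+[o,0])
im,d=bot.capture('side'); l=w2m(cloud('side',d,np.ones_like(d,bool)))
for z in np.arange(.22,.34,.01):
  s=l[(np.abs(l[:,2]-z)<.005)&(l[:,1]>.04)&(l[:,1]<.13)&(l[:,0]>-.2)&(l[:,0]<.2)]; print(round(z,2),len(s),np.percentile(s[:,0],[2,50,98]).round(3) if len(s) else '')
"
```

```text
[0.52029438 0.24947589 0.28509382]
side [[234.89659822  82.71984556]
 [233.53358227  56.42472609]] [[121.9924405   94.93299013]
 [118.96351616  36.49939132]]
top [[136.83820639 217.55203665]
 [126.18318729 214.85707641]] [[492.09551598 268.88009161]
 [465.45796823 262.14269102]]
0.22 109 [0.064 0.069 0.076]
0.23 119 [0.067 0.073 0.077]
0.24 105 [0.068 0.074 0.078]
0.25 111 [0.07  0.075 0.08 ]
0.26 118 [0.071 0.076 0.08 ]
0.27 112 [0.073 0.077 0.081]
0.28 115 [0.073 0.078 0.081]
0.29 119 [0.074 0.079 0.083]
0.3 78 [0.076 0.08  0.096]
0.31 21 [0.04  0.045 0.06 ]
0.32 23 [0.041 0.043 0.055]
0.33 30 [0.04  0.044 0.054]
0.34 31 [0.039 0.043 0.046]
```

Request:
move_arm(increments=[{"xyz": [0, 0, -20], "roll": 0, "grip": 0}, {"xyz": [25, -6, -5], "roll": 0, "grip": 0}, {"xyz": [25, -6, 0], "roll": 0, "grip": 0}, {"xyz": [25, -6, 0], "roll": 0, "grip": 0}, {"xyz": [25, -5, 0], "roll": 0, "grip": 0}])

```text
time_s: 17.72
position: [0.5159, 0.3542, 0.3105]
tcp_rot: [[0.182, 0.983, 0.0], [0.983, -0.182, 0.001], [0.001, 0.0, -1.0]]
force: [0.0, -0.4, 0.5]
opening: 0.007
grasp_force: 0.0
```

Request:
move_arm(increments=[{"xyz": [0, 0, 0], "roll": -0.1208, "grip": 0}, {"xyz": [0, 0, 0], "roll": -0.1208, "grip": 0}, {"xyz": [0, 0, 0], "roll": -0.1208, "grip": 0}, {"xyz": [0, 0, 0], "roll": -0.1208, "grip": 0}, {"xyz": [0, 0, 0], "roll": -0.1208, "grip": 0}])

```text
time_s: 18.13
position: [0.5159, 0.3534, 0.31]
tcp_rot: [[-0.415, 0.91, -0.0], [0.91, 0.415, 0.0], [0.0, -0.0, -1.0]]
force: [0.5, 0.3, 0.1]
opening: 0.001
grasp_force: 0.0
```

Request:
move_arm(increments=[{"xyz": [0, 0, 0], "roll": -0.1208, "grip": 0}, {"xyz": [0, 0, 0], "roll": -0.1208, "grip": 0}, {"xyz": [0, 0, 0], "roll": -0.1208, "grip": 0}, {"xyz": [0, 0, 0], "roll": -0.1208, "grip": 0}, {"xyz": [0, 0, 0], "roll": -0.1208, "grip": 0}])

```text
time_s: 18.55
position: [0.516, 0.3532, 0.31]
tcp_rot: [[-0.858, 0.514, -0.0], [0.514, 0.858, 0.0], [0.0, 0.0, -1.0]]
force: [-0.9, -0.8, -0.4]
opening: 0.006
grasp_force: 0.0
```

Request:
move_arm(increments=[{"xyz": [0, 0, 0], "roll": -0.1208, "grip": 0}, {"xyz": [0, 0, 0], "roll": -0.1208, "grip": 0}, {"xyz": [0, 0, 0], "roll": -0.1208, "grip": 0}, {"xyz": [0, 0, 0], "roll": 0, "grip": 0}, {"xyz": [0, 0, 0], "roll": 0, "grip": 0}])

```text
time_s: 18.97
position: [0.516, 0.353, 0.3101]
tcp_rot: [[-0.983, 0.185, -0.0], [0.185, 0.983, 0.0], [0.0, 0.0, -1.0]]
force: [-0.9, 0.5, 0.3]
opening: 0.003
grasp_force: 0.0
```

```bash
python3 -c "
from h import *
go((.5368,.3388,.26),79.6); print(w2m(bot.read_state()['position']))
print(np.array(bot.read_state()['tcp_rot']).round(3))"
```

```text
shift [-23.1 -10.2  50.1] roll deg/rad -0.2665716325187901 -0.0047 pos [0.516  0.353  0.3101] yaw y 79.33 j6 -55.190223273556136 t 18.9667 open 0.003393568636242245 gf 0.0 F [-0.9  0.5  0.3]
[0.15528378 0.10801348 0.3100683 ]
[[-0.983  0.185 -0.   ]
 [ 0.185  0.983  0.   ]
 [ 0.     0.    -1.   ]]
```

Request:
move_arm(increments=[{"xyz": [0, 0, 20], "roll": 0, "grip": 0}, {"xyz": [0, 0, 20], "roll": 0, "grip": 0}, {"xyz": [0, 0, 14], "roll": 0, "grip": 0}, {"xyz": [0, -10, 0], "roll": 0, "grip": 0}, {"xyz": [0, -10, 0], "roll": 0, "grip": 0}])

```text
time_s: 19.38
position: [0.5118, 0.3324, 0.2555]
tcp_rot: [[-0.983, 0.183, -0.002], [0.183, 0.983, -0.001], [0.002, -0.001, -1.0]]
force: [0.3, -0.4, 0.2]
opening: 0.002
grasp_force: 0.0
```

Request:
move_arm(increments=[{"xyz": [0, -8, 0], "roll": 0, "grip": 0}, {"xyz": [0, -8, 0], "roll": 0, "grip": 0}, {"xyz": [0, -6, 0], "roll": 0, "grip": 0}, {"xyz": [0, -6, 0], "roll": 0, "grip": 0}, {"xyz": [0, -6, 0], "roll": 0, "grip": 0}])

```text
time_s: 19.8
position: [0.507, 0.3005, 0.2577]
tcp_rot: [[-0.983, 0.184, 0.003], [0.184, 0.983, 0.005], [-0.002, 0.005, -1.0]]
force: [-0.6, 6.0, 5.4]
opening: 0.001
grasp_force: 3.0
```

```bash
python3 -c "
from h import *
s=w2m(bot.read_state()['position']); print(s,bot.read_state()['force'])
im,d=bot.capture('side'); l=w2m(cloud('side',d,np.ones_like(d,bool)))
k=l[(l[:,1]<-.05)&(l[:,1]>-.125)&(l[:,2]>.14)&(l[:,2]<.33)&(l[:,0]>-.12)&(l[:,0]<.12)]; f=np.polyfit(k[:,2],k[:,0],1); print(f,len(k),'theta',1.571+np.arctan(f[0]))"
```

```text
[0.1020131  0.10740891 0.25771961] [-0.55806525  6.03318973  5.3719101 ]
[0.11529052 0.04280256] 1427 theta 1.6857837435768577
```

Request:
move_arm(increments=[{"xyz": [0, -8, -1], "roll": 0, "grip": 0}, {"xyz": [0, -8, -1], "roll": 0, "grip": 0}, {"xyz": [0, -8, 0], "roll": 0, "grip": 0}, {"xyz": [0, -8, 0], "roll": 0, "grip": 0}, {"xyz": [0, -8, 0], "roll": 0, "grip": 0}])

```text
time_s: 20.27
position: [0.4999, 0.2612, 0.2597]
tcp_rot: [[-0.983, 0.182, 0.004], [0.182, 0.983, 0.003], [-0.003, 0.004, -1.0]]
force: [1.2, 4.5, 4.8]
opening: 0.006
grasp_force: 2.4
```

```bash
cat >> h.py <<'E'
def theta():
    s=bot.read_state(); print("tcp local",w2m(s["position"]).round(4),"F",np.round(s["force"],1),"t",s["time_s"])
    im,d=bot.capture('side'); l=w2m(cloud('side',d,np.ones_like(d,bool)))
    k=l[(l[:,1]<-.06)&(l[:,1]>-.125)&(l[:,2]>.14)&(l[:,2]<.33)&(l[:,0]>-.14)&(l[:,0]<.12)]
    c=k.mean(0); u,sv,v=np.linalg.svd((k-c)[:,[0,2]],full_matrices=False); a=v[0]*np.sign(v[0][1]); print(len(k),"theta",np.arctan2(a[1],-a[0]).round(3),sv.round(3))
E
python3 -c "
from h import *
theta()"
```

```text
tcp local [0.0621 0.1073 0.2597] F [1.2 4.5 4.8] t 20.2667
1188 theta 1.466 [1.635 0.092]
```

Request:
move_arm(increments=[{"xyz": [0, -15.5, 1], "roll": 0, "grip": 0}, {"xyz": [0, -15.3, 2], "roll": 0, "grip": 0}, {"xyz": [0, -14.5, 3.2], "roll": 0, "grip": 0}, {"xyz": [0, -14, 4.6], "roll": 0, "grip": 0}, {"xyz": [0, -13.2, 6], "roll": 0, "grip": 0}])

```text
time_s: 20.73
position: [0.4854, 0.1883, 0.241]
tcp_rot: [[-0.983, 0.183, -0.0], [0.183, 0.983, 0.0], [0.0, 0.0, -1.0]]
force: [0.2, 3.3, 0.2]
opening: 0.006
grasp_force: 1.3
```

```bash
python3 -c "
from h import *
theta()"
```

```text
tcp local [-0.0123  0.1083  0.241 ] F [0.2 3.3 0.2] t 20.7333
861 theta 1.032 [1.401 0.118]
```

Request:
move_arm(increments=[{"xyz": [0, -15, 8], "roll": 0, "grip": 0}, {"xyz": [0, -14.1, 9.4], "roll": 0, "grip": 0}, {"xyz": [0, -13.2, 10.9], "roll": 0, "grip": 0}, {"xyz": [0, -11.9, 12.3], "roll": 0, "grip": 0}, {"xyz": [0, -10.5, 13.4], "roll": 0, "grip": 0}])

```text
time_s: 21.2
position: [0.4733, 0.1242, 0.1869]
tcp_rot: [[-0.983, 0.182, -0.001], [0.182, 0.983, -0.001], [0.001, -0.001, -1.0]]
force: [0.7, 1.3, 0.8]
opening: 0.006
grasp_force: 0.5
```

```bash
python3 -c "
from h import *
theta()"
```

```text
tcp local [-0.0775  0.1087  0.1869] F [0.7 1.3 0.8] t 21.2
197 theta 0.595 [0.342 0.071]
```

Request:
move_arm(increments=[{"xyz": [0, -6, 13], "roll": 0, "grip": 0}, {"xyz": [0, -5, 13], "roll": 0, "grip": 0}, {"xyz": [0, -4, 12], "roll": 0, "grip": 0}, {"xyz": [0, -3, 10], "roll": 0, "grip": 0}, {"xyz": [0, -2, 6], "roll": 0, "grip": 0}])

```text
time_s: 21.67
position: [0.4691, 0.105, 0.1324]
tcp_rot: [[-0.983, 0.182, -0.003], [0.182, 0.983, -0.001], [0.003, -0.002, -1.0]]
force: [-1.2, 0.0, -0.1]
opening: 0.006
grasp_force: 0.0
```

```bash
cat >> h.py <<'E'
def theta2():
    s=bot.read_state(); print("tcp local",w2m(s["position"]).round(4),"F",np.round(s["force"],1),"t",s["time_s"])
    im,d=bot.capture('top'); l=w2m(cloud('top',d,np.ones_like(d,bool)))
    k=l[(l[:,1]<-.06)&(l[:,1]>-.125)&(l[:,2]>.122)&(l[:,2]<.2)&(l[:,0]>-.11)&(l[:,0]<.03)]
    f=np.polyfit(k[:,0],k[:,2],1); k=k[np.abs(np.polyval(f,k[:,0])-k[:,2])<.006]; f=np.polyfit(k[:,0],k[:,2],1); print(len(k),"theta",-np.arctan(f[0]).round(3),"z at edge(165)",np.polyval(f,-.105).round(4)); return im,d,l
E
python3 -c "
from h import *
theta2()"
```

```text
tcp local [-0.0972  0.1094  0.1324] F [-1.2  0.  -0.1] t 21.6667
1359 theta 0.124 z at edge(165) 0.1561
```

Request:
move_arm(increments=[{"xyz": [0, 0, 5], "roll": 0, "grip": 0}, {"xyz": [0, 0, 4], "roll": 0, "grip": 0}, {"xyz": [0, 0, 2], "roll": 0, "grip": 0}, {"xyz": [0, 0, 0], "roll": 0, "grip": 0}])

```text
time_s: 22.05
position: [0.47, 0.1058, 0.1223]
tcp_rot: [[-0.983, 0.182, -0.0], [0.182, 0.983, -0.0], [0.0, -0.0, -1.0]]
force: [-0.1, -0.3, 0.4]
opening: 0.006
grasp_force: 0.0
```

```bash
python3 -c "
from h import *
theta2()"
```

```text
tcp local [-0.0962  0.1086  0.1223] F [-0.1 -0.3  0.4] t 22.05
1362 theta 0.061 z at edge(165) 0.1454
```

Request:
move_arm(increments=[{"xyz": [0, 0, 1.5], "roll": 0, "grip": 0}, {"xyz": [0, 0, 1], "roll": 0, "grip": 0}, {"xyz": [0, 0, 0], "roll": 0, "grip": 0}, {"xyz": [0, 0, 0], "roll": 0, "grip": 0}])

```text
time_s: 22.43
position: [0.4702, 0.1056, 0.12]
tcp_rot: [[-0.983, 0.183, 0.0], [0.183, 0.983, -0.0], [-0.0, 0.0, -1.0]]
force: [-0.5, 0.5, -0.3]
opening: 0.005
grasp_force: 0.0
```

```bash
python3 -c "
from h import *
theta2()"
```

```text
tcp local [-0.0964  0.1084  0.12  ] F [-0.5  0.5 -0.3] t 22.4333
1359 theta 0.027 z at edge(165) 0.1398
```

Request:
move_arm(increments=[{"xyz": [0, 0, 1], "roll": 0, "grip": 0}, {"xyz": [0, 0, 1], "roll": 0, "grip": 0}, {"xyz": [0, 0, 0], "roll": 0, "grip": 0}])

```text
time_s: 22.73
position: [0.4701, 0.1056, 0.1178]
tcp_rot: [[-0.983, 0.183, -0.0], [0.183, 0.983, 0.0], [0.0, -0.0, -1.0]]
force: [0.5, -0.2, -0.4]
opening: 0.007
grasp_force: 0.0
```

Request:
move_arm(increments=[{"xyz": [0, 0, 1], "roll": 0, "grip": 0}, {"xyz": [0, 0, 1], "roll": 0, "grip": 0}, {"xyz": [0, 0, 0], "roll": 0, "grip": 0}])

```text
time_s: 22.98
position: [0.4701, 0.1056, 0.1157]
tcp_rot: [[-0.983, 0.183, -0.0], [0.183, 0.983, -0.0], [0.0, -0.0, -1.0]]
force: [-0.3, -0.8, -0.6]
opening: 0.003
grasp_force: 0.0
```

```bash
python3 -c "
from h import *
theta2()"
```

```text
tcp local [-0.0964  0.1085  0.1157] F [-0.3 -0.8 -0.6] t 22.9833
1353 theta 0.024 z at edge(165) 0.1393
```

```bash
python3 -c "
from h import *
im,d=bot.capture('side'); l=w2m(cloud('side',d,np.ones_like(d,bool)))
for z in np.arange(.11,.22,.008):
  s=l[(np.abs(l[:,2]-z)<.004)&(l[:,1]>.06)&(l[:,1]<.15)&(l[:,0]>-.17)&(l[:,0]<-.03)]; print(round(z,3),len(s),[np.percentile(s[:,i],[2,50,98]).round(3).tolist() for i in (0,1)] if len(s) else '')
K=l[(np.abs(l[:,1]+.09)<.03)&(l[:,0]<.03)&(l[:,0]>-.118)&(l[:,2]>.12)&(l[:,2]<.2)]
f=np.polyfit(K[:,0],K[:,2],1); print(len(K),f,np.polyval(f,-.105))
print(proj('side',bot.read_state()['position']), im[100:170:1,:][:0])
"
```

```text
0.11 114 [[-0.122, -0.118, -0.046], [0.063, 0.111, 0.139]]
0.118 19 [[-0.126, -0.118, -0.096], [0.07, 0.089, 0.138]]
0.126 75 [[-0.129, -0.126, -0.123], [0.062, 0.096, 0.13]]
0.134 305 [[-0.128, -0.104, -0.033], [0.062, 0.089, 0.13]]
0.142 71 [[-0.126, -0.094, -0.052], [0.063, 0.091, 0.121]]
0.15 23 [[-0.109, -0.106, -0.104], [0.098, 0.109, 0.118]]
0.158 21 [[-0.109, -0.107, -0.104], [0.098, 0.108, 0.119]]
0.166 19 [[-0.111, -0.108, -0.106], [0.097, 0.108, 0.118]]
0.174 0 
0.182 0 
0.19 0 
0.198 0 
0.206 0 
0.214 2 [[-0.133, -0.133, -0.132], [0.071, 0.071, 0.071]]
506 [-0.02257844  0.13482605] 0.13719678528852658
[[228.07485877 163.67499093]] []
```

Request:
move_arm(increments=[{"xyz": [0, 0, -25], "roll": 0, "grip": 40}, {"xyz": [10, 0, -25], "roll": 0, "grip": 40}, {"xyz": [20, 0, -25], "roll": 0, "grip": 40}, {"xyz": [20, 0, -10], "roll": 0, "grip": 40}, {"xyz": [0, 0, 0], "roll": 0, "grip": 40}])

```text
time_s: 23.5
position: [0.4181, 0.1154, 0.2028]
tcp_rot: [[-0.983, 0.182, 0.0], [0.182, 0.983, 0.0], [-0.0, 0.0, -1.0]]
force: [-1.0, 0.1, -0.9]
opening: 0.297
grasp_force: 0.0
```

```bash
python3 -c "
from h import *
im,d,l=theta2()
for c in('top','side'):
  if c=='side': im,d=bot.capture('side'); l=w2m(cloud('side',d,np.ones_like(d,bool)))
  h=l[(l[:,2]>.158)&(l[:,2]<.185)&(np.abs(l[:,1])<.065)&(np.abs(l[:,0]+.078)<.06)]
  if len(h)>20:
    r=cv2.minAreaRect((h[:,:2]*1000).astype(np.float32)); cc=h[:,:2].mean(0); u,s,v=np.linalg.svd(h[:,:2]-cc,full_matrices=False)
    print(c,len(h),'rect',r,'mean',h.mean(0).round(4),'axis deg in machine',np.degrees(np.arctan2(v[0,1],v[0,0])).round(1),'zmax',np.percentile(h[:,2],95).round(4))
s=bot.read_state(); t=w2m(s['position']); print(t,s['opening'])
for z in np.arange(t[2]-.01,t[2]+.06,.006):
  k=l[(np.abs(l[:,2]-z)<.003)&(np.abs(l[:,1]-t[1])<.03)&(np.abs(l[:,0]-t[0])<.06)]; print(round(z-t[2],3),len(k),np.percentile(k[:,0],[2,50,98]).round(3).tolist() if len(k) else '')
m=im[100:200,190:330]; cv2.imwrite('pics/s7.png',cv2.resize(m,(784,560),interpolation=2)[:,:,::-1])
go((0,0,0),79.6)
"
```

```text
tcp local [-0.0961  0.1614  0.2028] F [-1.   0.1 -0.9] t 23.5
1350 theta 0.025 z at edge(165) 0.1394
top 252 rect ((-78.34725189208984, -0.672607421875), (93.92059326171875, 17.47110939025879), 79.5764389038086) mean [-0.0782  0.0003  0.1795] axis deg in machine 79.8 zmax 0.1839
side 251 rect ((-82.12409210205078, -0.906463623046875), (91.50534057617188, 19.016448974609375), 80.9123306274414) mean [-0.0854 -0.0002  0.1735] axis deg in machine 80.7 zmax 0.1803
[-0.09614604  0.15827323  0.20143753] 0.3638464779407289
-0.01 0 
-0.004 0 
0.002 0 
0.008 0 
0.014 0 
0.02 1 [-0.08, -0.08, -0.08]
0.026 20 [-0.122, -0.121, -0.077]
0.032 26 [-0.123, -0.119, -0.075]
0.038 23 [-0.123, -0.121, -0.074]
0.044 24 [-0.124, -0.121, -0.078]
0.05 23 [-0.127, -0.122, -0.098]
0.056 24 [-0.126, -0.123, -0.117]
shift [ 393.6 -189.6  200.6] roll deg/rad -0.08841844102357754 -0.0015 pos [0.4212 0.1148 0.2014] yaw y 79.51 j6 -78.98357977280286 t 23.6 open 0.3638464779407289 gf 0.0 F [ 0.6 -1.3 -0.6]
```

View pics/s7.png

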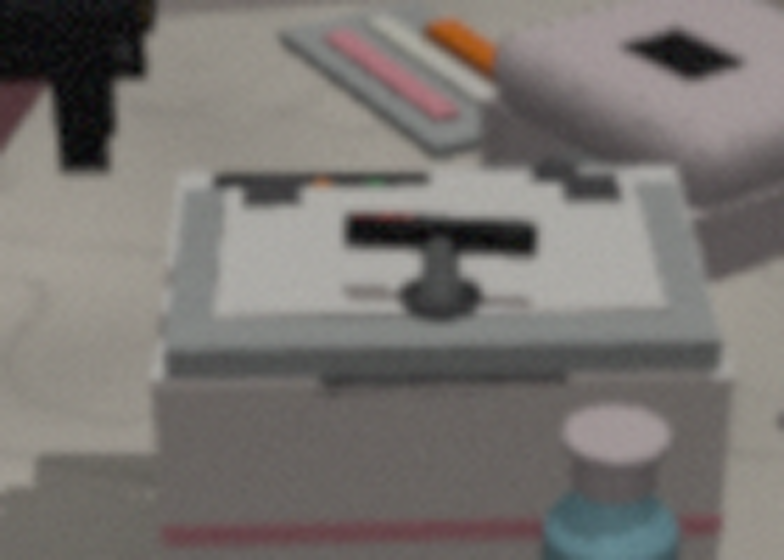

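Request:
move_arm(increments=[{"xyz": [-31.7, 3.6, 0], "roll": 0, "grip": 45}, {"xyz": [-31.7, 3.6, 0], "roll": 0, "grip": 45}, {"xyz": [-31.7, 3.6, 0], "roll": 0, "grip": 45}, {"xyz": [-31.7, 3.6, 0], "roll": 0, "grip": 45}, {"xyz": [-31.7, 3.6, 0], "roll": 0, "grip": 45}])

```text
time_s: 24.02
position: [0.5824, 0.1029, 0.1994]
tcp_rot: [[-0.983, 0.183, -0.001], [0.183, 0.983, -0.0], [0.001, -0.0, -1.0]]
force: [1.0, -0.5, 0.0]
opening: 0.448
grasp_force: 0.0
```

Request:
move_arm(increments=[{"xyz": [0, 0, 0], "roll": 0.088, "grip": 45}, {"xyz": [0, 0, 0], "roll": 0.088, "grip": 45}, {"xyz": [0, 0, 0], "roll": 0, "grip": 45}, {"xyz": [0, 0, 0], "roll": 0, "grip": 45}])

```text
time_s: 24.35
position: [0.5804, 0.1032, 0.1994]
tcp_rot: [[-0.937, 0.35, -0.002], [0.35, 0.937, -0.0], [0.002, -0.001, -1.0]]
force: [-0.0, -0.7, 0.1]
opening: 0.452
grasp_force: 0.0
```

```bash
python3 -c "
from h import *
s=bot.read_state(); t=w2m(s['position']); print(t,s['opening'])
ca,sa=np.cos(PM[2]),np.sin(PM[2])
go((PM[0]+ca*-.0785,PM[1]+sa*-.0785,.131),69.6)
im,d=bot.capture('side'); l=w2m(cloud('side',d,np.ones_like(d,bool)))
for z in np.arange(.15,.25,.006):
  k=l[(np.abs(l[:,2]-z)<.003)&(np.abs(l[:,1])<.015)&(np.abs(l[:,0]-t[0])<.06)]; print(round(z-t[2],3),round(z,3),len(k),np.percentile(k[:,0],[2,50,98]).round(3).tolist() if len(k) else '')
"
```

```text
[-0.07884846 -0.00047384  0.19942309] 0.4523862547204808
shift [ 0.4  0.3 68.4] roll deg/rad -0.09757698811444016 -0.0017 pos [0.5804 0.1032 0.1994] yaw y 69.5 j6 -70.27381750771917 t 24.35 open 0.4523862547204808 gf 0.0 F [-0.  -0.7  0.1]
-0.049 0.15 14 [-0.091, -0.088, -0.083]
-0.043 0.156 14 [-0.092, -0.087, -0.085]
-0.037 0.162 15 [-0.092, -0.088, -0.085]
-0.031 0.168 21 [-0.091, -0.088, -0.083]
-0.025 0.174 21 [-0.091, -0.088, -0.085]
-0.019 0.18 32 [-0.089, -0.085, -0.074]
-0.013 0.186 0 
-0.007 0.192 0 
-0.001 0.198 0 
0.005 0.204 0 
0.011 0.21 0 
0.017 0.216 0 
0.023 0.222 10 [-0.109, -0.106, -0.068]
0.029 0.228 20 [-0.11, -0.107, -0.059]
0.035 0.234 24 [-0.111, -0.106, -0.059]
0.041 0.24 22 [-0.111, -0.106, -0.058]
0.047 0.246 19 [-0.111, -0.108, -0.064]
```

Request:
move_arm(increments=[{"xyz": [0, 0, 18], "roll": 0, "grip": 45}, {"xyz": [0, 0, 16], "roll": 0, "grip": 45}, {"xyz": [0, 0, 14], "roll": 0, "grip": 45}, {"xyz": [0, 0, 12], "roll": 0, "grip": 45}, {"xyz": [0, 0, 8], "roll": 0, "grip": 45}])

```text
time_s: 24.82
position: [0.5793, 0.1035, 0.1315]
tcp_rot: [[-0.937, 0.35, -0.002], [0.35, 0.937, -0.0], [0.002, -0.001, -1.0]]
force: [-0.6, -0.0, -0.5]
opening: 0.453
grasp_force: 0.0
```

Request:
move_arm(increments=[{"xyz": [0, 0, 0], "roll": 0, "grip": 45}, {"xyz": [0, 0, 0], "roll": 0, "grip": 0}, {"xyz": [0, 0, 0], "roll": 0, "grip": 0}, {"xyz": [0, 0, 0], "roll": 0, "grip": 0}, {"xyz": [0, 0, 0], "roll": 0, "grip": 0}])

```text
time_s: 25.23
position: [0.5808, 0.1035, 0.1338]
tcp_rot: [[-0.936, 0.352, 0.002], [0.352, 0.936, -0.0], [-0.002, 0.001, -1.0]]
force: [0.8, -0.3, -0.1]
opening: 0.23
grasp_force: 0.8
```

Request:
move_arm(increments=[{"xyz": [0, 0, 0], "roll": 0, "grip": 0}, {"xyz": [0, 0, 0], "roll": 0, "grip": 0}])

```text
time_s: 25.4
position: [0.5806, 0.1029, 0.1336]
tcp_rot: [[-0.936, 0.351, 0.001], [0.351, 0.936, -0.001], [-0.001, -0.001, -1.0]]
force: [-0.2, -2.6, 1.3]
opening: 0.209
grasp_force: 30.0
```

Request:
move_arm(increments=[{"xyz": [0, 0, 0], "roll": 0.08, "grip": 0}, {"xyz": [0, 0, 0], "roll": 0.1, "grip": 0}, {"xyz": [0, 0, 0], "roll": 0.1, "grip": 0}, {"xyz": [0, 0, 0], "roll": 0.1, "grip": 0}, {"xyz": [0, 0, 0], "roll": 0.1, "grip": 0}])

```text
time_s: 25.82
position: [0.5806, 0.1029, 0.1335]
tcp_rot: [[-0.665, 0.747, 0.001], [0.747, 0.665, -0.001], [-0.002, 0.0, -1.0]]
force: [0.1, -2.0, 1.6]
opening: 0.208
grasp_force: 29.9
```

Request:
move_arm(increments=[{"xyz": [0, 0, 0], "roll": 0.1, "grip": 0}, {"xyz": [0, 0, 0], "roll": 0.1, "grip": 0}, {"xyz": [0, 0, 0.3], "roll": 0.1, "grip": 0}, {"xyz": [0, 0, 0.3], "roll": 0.1, "grip": 0}, {"xyz": [0, 0, 0.3], "roll": 0.1, "grip": 0}])

```text
time_s: 26.23
position: [0.5806, 0.1027, 0.133]
tcp_rot: [[-0.225, 0.974, 0.001], [0.974, 0.225, -0.002], [-0.002, 0.001, -1.0]]
force: [-0.7, -4.1, 4.5]
opening: 0.209
grasp_force: 29.9
```

Request:
move_arm(increments=[{"xyz": [0, 0, 0.3], "roll": 0.1, "grip": 0}, {"xyz": [0, 0, 0.3], "roll": 0.1, "grip": 0}, {"xyz": [0, 0, 0.3], "roll": 0.1, "grip": 0}, {"xyz": [0, 0, 0.3], "roll": 0.1, "grip": 0}, {"xyz": [0, 0, 0.3], "roll": 0.1, "grip": 0}])

```text
time_s: 26.65
position: [0.5806, 0.1023, 0.132]
tcp_rot: [[0.269, 0.963, 0.002], [0.963, -0.269, -0.002], [-0.002, 0.002, -1.0]]
force: [-3.5, -3.9, 6.3]
opening: 0.209
grasp_force: 30.0
```

```bash
python3 -c "
from h import *
go((.5804,.103,.131),69.6); print(bot.read_state()['moment'])
theta2()"
```

```text
shift [ 0.6 -0.4  1. ] roll deg/rad -85.20590959995704 -1.4871 pos [0.5806 0.1023 0.132 ] yaw y -15.61 j6 14.909945291289748 t 26.65 open 0.20858752303986708 gf 29.985062777996063 F [-3.5 -3.9  6.3]
[-0.76896852  0.05100957  0.13081986]
tcp local [-0.0796 -0.0008  0.132 ] F [-3.5 -3.9  6.3] t 26.65
393 theta 0.009 z at edge(165) 0.1363
```

Request:
move_arm(increments=[{"xyz": [0, 0, 0.2], "roll": 0.1, "grip": 0}, {"xyz": [0, 0, 0.2], "roll": 0.1, "grip": 0}, {"xyz": [0, 0, 0.2], "roll": 0.1, "grip": 0}, {"xyz": [0, 0, 0.2], "roll": 0.1, "grip": 0}, {"xyz": [0, 0, 0.2], "roll": 0.1, "grip": 0}])

```text
time_s: 27.12
position: [0.5805, 0.1021, 0.1313]
tcp_rot: [[0.698, 0.716, 0.001], [0.716, -0.698, -0.003], [-0.001, 0.003, -1.0]]
force: [-3.2, -4.7, 8.3]
opening: 0.208
grasp_force: 30.0
```

Request:
move_arm(increments=[{"xyz": [0, 0, 0.2], "roll": 0.1, "grip": 0}, {"xyz": [0, 0, 0.2], "roll": 0.1, "grip": 0}, {"xyz": [0, 0, 0.2], "roll": 0.08, "grip": 0}, {"xyz": [0, 0, 0], "roll": 0.05, "grip": 0}, {"xyz": [0, 0, 0], "roll": 0, "grip": 0}])

```text
time_s: 27.53
position: [0.5805, 0.1019, 0.1308]
tcp_rot: [[0.891, 0.454, 0.001], [0.454, -0.891, -0.003], [-0.0, 0.003, -1.0]]
force: [-3.3, -4.8, 7.9]
opening: 0.211
grasp_force: 30.1
```

```bash
python3 -c "
from h import *
go((.5804,.103,.131),69.6); print(bot.read_state()['moment'])"
```

```text
shift [ 0.4 -1.  -0.2] roll deg/rad 47.42941623337623 0.8278 pos [0.5805 0.1019 0.1308] yaw y -62.97 j6 62.29447256034809 t 27.5333 open 0.21138242945968194 gf 30.065861642360687 F [-3.3 -4.8  7.9]
[-1.07982092  0.3795712   0.10278271]
```

Request:
move_arm(increments=[{"xyz": [0, 0, 0], "roll": 0.04, "grip": 0}, {"xyz": [0, 0, 0], "roll": 0.04, "grip": 0}, {"xyz": [0, 0, 0], "roll": 0.04, "grip": 0}, {"xyz": [0, 0, 0], "roll": 0.03, "grip": 0}, {"xyz": [0, 0, 0], "roll": 0, "grip": 0}])

```text
time_s: 27.95
position: [0.5804, 0.1018, 0.1307]
tcp_rot: [[0.948, 0.318, 0.001], [0.318, -0.948, -0.003], [0.0, 0.004, -1.0]]
force: [-2.2, -3.7, 8.8]
opening: 0.206
grasp_force: 30.1
```

```bash
python3 -c "
from h import *
go((.5804,.103,.131),69.6); print(bot.read_state()['moment'])"
```

```text
shift [ 0.3 -1.1 -0.3] roll deg/rad 38.91666869729221 0.6792 pos [0.5804 0.1018 0.1307] yaw y -71.48 j6 70.81803772962157 t 27.95 open 0.20637361401722137 gf 30.061414539813995 F [-2.2 -3.7  8.8]
[-1.13455673  0.34149865  0.21383386]
```

Request:
move_arm(increments=[{"xyz": [0, 0, 0], "roll": 0, "grip": 55}, {"xyz": [0, 0, 0], "roll": 0, "grip": 55}, {"xyz": [0, 0, 0], "roll": 0, "grip": 55}, {"xyz": [0, 0, 0], "roll": 0, "grip": 55}, {"xyz": [0, 0, -15], "roll": 0, "grip": 55}])

```text
time_s: 28.37
position: [0.5777, 0.1038, 0.1413]
tcp_rot: [[0.949, 0.316, -0.007], [0.316, -0.949, 0.001], [-0.006, -0.003, -1.0]]
force: [-0.9, 0.6, -0.7]
opening: 0.492
grasp_force: 0.0
```

Request:
move_arm(increments=[{"xyz": [0, 0, -25], "roll": 0, "grip": 55}, {"xyz": [0, 0, -30], "roll": 0, "grip": 55}, {"xyz": [0, 0, -30], "roll": 0, "grip": 55}, {"xyz": [-30, 0, -10], "roll": 0, "grip": 55}, {"xyz": [-30, 0, 0], "roll": 0, "grip": 55}])

```text
time_s: 28.78
position: [0.5263, 0.0847, 0.2421]
tcp_rot: [[0.948, 0.317, 0.009], [0.317, -0.948, 0.0], [0.008, 0.003, -1.0]]
force: [0.0, 0.0, 0.6]
opening: 0.549
grasp_force: 0.0
```

Request:
move_arm(increments=[{"xyz": [-30, 0, 0], "roll": 0, "grip": 55}, {"xyz": [-30, 0, 0], "roll": 0, "grip": 55}, {"xyz": [-30, 0, 0], "roll": 0, "grip": 55}, {"xyz": [0, 0, 0], "roll": 0, "grip": 55}, {"xyz": [0, 0, 0], "roll": 0, "grip": 55}])

```text
time_s: 29.2
position: [0.4367, 0.0561, 0.239]
tcp_rot: [[0.949, 0.316, -0.0], [0.316, -0.949, 0.001], [0.0, -0.001, -1.0]]
force: [1.3, -0.3, -0.3]
opening: 0.552
grasp_force: 0.0
```

```bash
python3 -c "
from h import *
im,d,l=theta2()
for c in('top','side'):
  if c=='side': im,d=bot.capture('side'); l=w2m(cloud('side',d,np.ones_like(d,bool)))
  h=l[(l[:,2]>.156)&(l[:,2]<.185)&(np.abs(l[:,1])<.06)&(np.abs(l[:,0]+.078)<.06)]
  if len(h)>20:
    cc=h[:,:2].mean(0); u,s,v=np.linalg.svd(h[:,:2]-cc,full_matrices=False); a=np.degrees(np.arctan2(v[0,1],v[0,0]))
    print(c,len(h),cv2.minAreaRect((h[:,:2]*1000).astype(np.float32)),h.mean(0).round(4),'axis',a.round(1),'latch deg mod180',(90-a)%180)
s=bot.read_state(); print(s['position'],s['force'],s['time_s'])"
```

```text
tcp local [-0.1511  0.1324  0.239 ] F [ 1.3 -0.3 -0.3] t 29.2
1360 theta 0.005 z at edge(165) 0.136
top 257 ((-78.4439697265625, -0.010990142822265625), (18.89883804321289, 93.27197265625), 33.371829986572266) [-7.950e-02  1.000e-04  1.771e-01] axis 120.8 latch deg mod180 149.17151602826044
side 230 ((-83.78736114501953, -0.23341751098632812), (18.04205322265625, 94.5489273071289), 32.172340393066406) [-0.0875 -0.0003  0.1711] axis 120.2 latch deg mod180 149.75834766706063
[0.4393369  0.05610106 0.23933882] [-0.30505211  0.60975549  0.2870797 ] 29.3
```

The latch reads about 149.5° against its 150° stop, the lid is drawn down by about 3–4 mm, and the arm is clear of everything.

```bash
python3 -c "
from h import *
print(bot.hand_in())"
```

```text
the job is handed in; nothing more can be done
None
```

The job is handed in, with no verdict returned: the red cassette stands in the empty bay, the lid is drawn down and the T-handle measures about 149.5° of its 150° stop.

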